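# Load the valve leak tester and latch its guard gate

## Robot

A 6-joint arm with a two-finger parallel gripper is mounted at the origin on the work surface. World frame = base frame: x ahead of the robot, y to its left, z up, the work surface at z = 0. Lengths are in m, angles in degrees, forces in N, time in s.
With the tool pointing down it reaches from about 0.4 to 0.825 m from the base axis. Payload 7 kg.
Tool frame: the origin (TCP) lies at the very end of the fingers, on their centre line; the grasp point (between the pads) lies 19 mm behind it; x points along the fingers, y is the direction in which the jaws open and shut, and the axes are right-handed (so a half turn about x gives the same grasp; the last joint's range is limited). The gripper opens to 88 mm and grips with 3 to 60 N. Pads are 19 mm wide; open, the fingers measure 130 mm over their backs; the gripper's body (78 mm by 193 mm) begins 47 mm behind the grasp point.
Start: joints at [-53.05, 20.546, 0.682, 0, -70.136, -16.507], TCP at [0.236, -0.632, 0.227] pointing down, gripper open.
Joint ranges: [-176.03, 176.03], [-82.01, 121.73], [-58.28, 71.71], [-173.87, 95.51], [-174.79, -0.11], [-173.66, 173.66]. Speed limits (degrees/s): [136.94, 136.94, 172.46, 180, 180, 180].

## Interface

Orientations are given as [roll, pitch, yaw] about the fixed x, y, z axes, in that order (R = Rz(yaw) Ry(pitch) Rx(roll)).
In Python, from plant import * gives the robot as it stands. The module is installed in compiled form; this text tells all that it offers.
- The arm moves only by the shell command python3 -m creep 'ROWS' [FORCE]. ROWS is a JSON object of lists of equal length, an entry for each row: "jaw": the closure, from -1 (fully open) to 1 (shut); "translation": the shift along the tool's x, y, z in m, a list of three; "roll": the turn about the tool's x in rad. A call has exactly 10 rows; each row shifts and turns the commanded pose from where the row before left it, along the tool's axes as they then stand; what a row does not reach is not made up. A row lasts 1/10 s, in which the tool goes at most 50 mm and 8.59 degrees, less where a joint would pass 70% of its speed; a pose out of reach is approached as far as the arm can. A call with a gripper value outside its range is refused whole. The fingers move at their own pace and stop on an object; FORCE is the grip in N (left out, the last holds). Time passes only in rows, so rows that do not move let the fingers close, or fill a call up. It gives the time, the measured TCP pose, the force and the opening at its end, in the units of the state.
- get_state(): the state, without advancing time (a new reading comes with each control period).
- capture(name): name is "side" or "top"; returns a dict with "image" (384x512x3 uint8, red, green, blue), "fovy" (degrees; the focal length in pixels is half the picture's height over the tangent of half this angle, whatever the lens; pixels are square), "cx", "cy" (the principal point, pixels), "D" ([k1, k2, p1, p2, k3] as OpenCV has them; the pictures are not rectified), "pose" (4x4, takes a point from camera to world coordinates). Camera axes: x right, y up, looking along -z (the intrinsics and any distortion apply to the point x, -y, -z); pixel columns grow to the right and rows downward; lengths in m; the calibration is good to about 2 mm. A picture is of the moment at which its call begins. There is no depth.
- close_job(): hands the job in, once; it reports no verdict.
The state is a dict: "time_s": time; "joints": joint angles; "qd": joint speeds; "joint_torque": joint torques, N m; "tcp_pos": TCP position; "eef_rot": TCP orientation; "contact_force": force on the tool from outside, world axes, zero at the start; "moment": the same for the moment, N m; "gripper_width": finger opening in m.
Only numpy, scipy, OpenCV 4.12 (cv2) and the standard library are available. Lean on these libraries where they do the work, as an engineer would, in place of code of your own. Each camera call takes 0.05 s, during which the arm holds its last target.

## Task

Take the aluminium pinch valve that stands on the bench and lower it, flange down, over the spigot inside the leak-test stand until its flange sits flat on the sealing face; let go of it. Then swing the stand's splash-guard gate shut without slamming it and press its lock side until the sprung latch rides over the keeper and snaps in, without forcing anything, and leave the gate latched. Leave the other things on the bench where they are.

Things in the scene. Friction and masses are not known exactly. Their poses are not given: they have to be found in the camera images.
- valve: The valve: bare aluminium, 118 mm tall, upright, 0.55 to 0.95 kg. Origin: centre of underside, z up. Foot: round flange 68 mm across, 9 thick, 23 mm bore 30 deep, open below. Middle: block 60 (x) by 44 (y) mm, 31 to 79 mm up, lugs to x +-38; a bare stem sticks out to x +68 at 68 mm up. Top 39 mm: six-sided neck, 34 mm across flats; two flats face its +y and -y.
- valve_neck (a point): Middle of the valve's six-sided neck, 102 mm above its underside; axes as the valve. Grip it here from above, closing along the valve's y.
- guard: The leak-test stand, fixed: grey drip tray 262 mm square, clear panes on three sides, gate on the fourth, all 160 mm high, open on top. Origin: centre of its underside, on the spigot's axis. The gate is on its own -x side, hinged at the -y end. A gauge on a pipe stands outside the +x pane (x 130 to 190, y -120 to -50 mm, 200 mm high). The body includes gate and latch.
- stub_seat (a point): Centre of the flat sealing face (64 mm across, 42 mm above the bench) where the valve's flange must rest; z up. From it a brass spigot rises: 18 mm diameter for 14 mm, then a cone to 7 mm, 26 mm in all.
- gate_hinge (a point): Point on the gate's upright hinge axis, 91 mm above the bench; its axes turn with the gate: +y runs along the gate from the hinge to the lock edge, +x is the gate's inner side (the way it moves to shut), z up. The leaf is 12 mm thick (x 4 to 16 mm), spans y 6 to 206 mm and 22 to 160 mm above the bench.
- gate_push (a point): Where to press: on the outer face of the flat steel lock stile (46 mm wide), 183 mm from the hinge along the gate, 125 mm above the bench; same axes as gate_hinge, so press along +x. Keep above the thumb knob of the latch, which sticks out 16 mm from this face at 58 mm above the bench.
- gate (a joint): Gate angle, rad: 0 shut, grows as it opens outwards (anticlockwise from above); stays where left. Over the last 16 mm at the lock edge a sprung plunger pushes back (4 to 11 N), over the last 9 mm the bolt's bevel too: 14 to 20 N in all. The keeper is set by hand: the latch drops in anywhere from -0.03 to +0.034; 2 mm on is a steel stop. Over 24 N would strain it. Unlatched, it opens to 0.05 or more.
- latch (a joint): How far the bolt is pushed back into the gate, m: 0 = fully out, at most 0.0095. It goes in about 7 mm while riding over the keeper and springs back to 0 when it snaps in behind it.
- handwheel: Bystander: red handwheel, 104 mm across, lying flat. Origin: centre of its underside.
- grease_tin: Bystander: plain metal tin, 60 mm diameter, 85 mm tall. Origin: centre of its underside.
- blind_flange: Bystander: square steel plate 85 x 85 x 12 mm with four holes. Origin: centre of its underside.
- spanner: Bystander: steel spanner 190 mm long, lying flat along its own x. Origin: underside, middle.
- sleeve: Bystander: black rubber tube, 42 mm diameter, 55 mm tall, standing. Origin: centre of its underside.
- bonnet: Bystander: aluminium half casting 60 x 44 mm with a short six-sided neck, only 40 mm tall. Origin: centre of its underside.
Things that resemble listed ones, but are neither listed nor needed, are in the scene too. Leave any green look-alike of the valve alone.

How it is judged:
By the outcome, as a careful person would: the job done as asked, in the order asked, and still so for the second after the job is handed in, with the robot touching nothing.
It also fails if it takes over 72 s, if anything falls off the work surface, if the arm or the gripper's body presses on something with over 40 N, if the wrist force passes 120 N, or if a joint passes its speed limit or range.

## Working session

There is one attempt and no reset: what is moved stays moved. The work goes in short steps, Python scripts to look and compute and a shell command to move; the robot and the scene stay as the last step left them, time stands still between calls to the robot, and variables do not carry over. Pictures are saved under pics/ and viewed, and the job is handed in when it is done.

```bash
mkdir -p pics; ls
python3 - <<'E'
from plant import *
import cv2,json,pickle
s=get_state()
print(s)
for n in("top","side"):
    c=capture(n); cv2.imwrite(f"pics/{n}0.png",cv2.cvtColor(c["image"],cv2.COLOR_RGB2BGR))
    pickle.dump(c,open(f"{n}0.pkl","wb"))
    print(n,c["fovy"],c["cx"],c["cy"],c["D"]);print(c["pose"])
E
```

```text
pics
{'time_s': 0.0, 'joints': array([-5.30501846e+01,  2.05913937e+01,  6.37630262e-01, -2.25028562e-02,
       -7.01339573e+01, -1.65063501e+01]), 'qd': array([ 0.00567401, -0.01877025, -0.08489498,  0.05238639,  0.07629947,
       -0.05125483]), 'joint_torque': array([ 1.41250261e-03, -5.82724857e+01,  2.93059909e+01,  6.99716270e+00,
        6.90697329e-03, -1.72044456e-04]), 'tcp_pos': array([ 0.23560248, -0.63206674,  0.22564493]), 'eef_rot': array([ 92.94969565,  89.90976377, 113.38549778]), 'contact_force': array([0.4310386 , 0.17188566, 0.91611873]), 'moment': array([ 0.03901828, -0.0169219 , -0.08598732]), 'gripper_width': 0.08748607807420213}
top 49.82040357669905 253.7697675893323 192.78710074080624 [-0.08294364  0.          0.          0.          0.        ]
[[ 7.79637200e-04  9.92965747e-01 -1.18399401e-01  3.62243699e-01]
 [-9.99995695e-01  1.10909199e-03  2.71670725e-03  1.33793762e-02]
 [ 2.82891307e-03  1.18396773e-01  9.92962336e-01  1.56197108e+00]
 [ 0.00000000e+00  0.00000000e+00  0.00000000e+00  1.00000000e+00]]
side 42.994361780452444 258.386562799634 192.93515650057657 [-0.1484599  0.         0.         0.         0.       ]
[[-0.95412673  0.17800397 -0.24074213  0.13101381]
 [-0.29864116 -0.62313883  0.72284953  1.17938648]
 [-0.02134568  0.76158557  0.64771273  1.1584343 ]
 [ 0.          0.          0.          1.        ]]
```

View pics/top0.png

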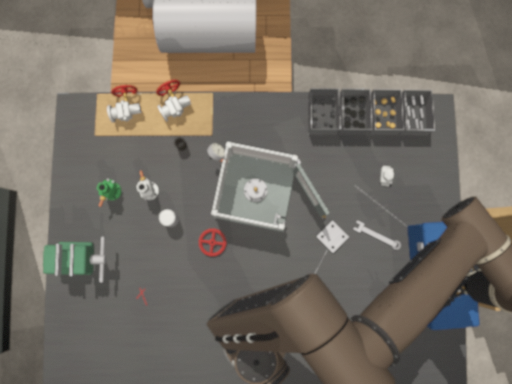

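View pics/side0.png

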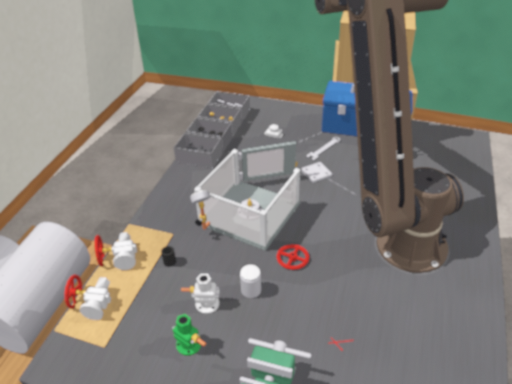

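```bash
cat > h.py <<'E'
import numpy as np,cv2,pickle
def K(c):
    H=c["image"].shape[0]; f=H/2/np.tan(np.radians(c["fovy"]/2))
    return np.array([[f,0,c["cx"]],[0,f,c["cy"]],[0,0,1.]])
def ray(c,uv):
    p=cv2.undistortPoints(np.array(uv,float).reshape(-1,1,2),K(c),np.array(c["D"],float)).reshape(-1,2)
    d=np.c_[p[:,0],-p[:,1],-np.ones(len(p))]@c["pose"][:3,:3].T
    return c["pose"][:3,3],d
def plane(c,uv,z):
    o,d=ray(c,uv); return o+d*((z-o[2])/d[:,2])[:,None]
def tri(c1,u1,c2,u2):
    o1,d1=ray(c1,u1);o2,d2=ray(c2,u2);d1=d1[0]/np.linalg.norm(d1[0]);d2=d2[0]/np.linalg.norm(d2[0])
    t=np.linalg.lstsq(np.c_[d1,-d2],o2-o1,rcond=None)[0]
    a=o1+t[0]*d1;b=o2+t[1]*d2
    return (a+b)/2,np.linalg.norm(a-b)
def proj(c,P):
    P=np.atleast_2d(P); q=(P-c["pose"][:3,3])@c["pose"][:3,:3]; q=q*[1,-1,-1]
    return cv2.projectPoints(q,np.zeros(3),np.zeros(3),K(c),np.array(c["D"],float))[0].reshape(-1,2)
def L(n): return pickle.load(open(n,"rb"))
def crop(c,x0,y0,x1,y1,s,fn):
    im=cv2.cvtColor(c["image"],cv2.COLOR_RGB2BGR)[y0:y1,x0:x1]
    cv2.imwrite(fn,cv2.resize(im,None,fx=s,fy=s,interpolation=cv2.INTER_CUBIC))
E
python3 - <<'E'
from h import *
t=L("top0.pkl");s=L("side0.pkl")
crop(t,90,160,190,235,8,"pics/t_v.png")
crop(t,200,130,350,240,5,"pics/t_g.png")
crop(s,160,250,270,332,7,"pics/s_v.png")
crop(s,180,130,330,250,5,"pics/s_g.png")
E
```

```text
(no output)
```

View pics/t_v.png

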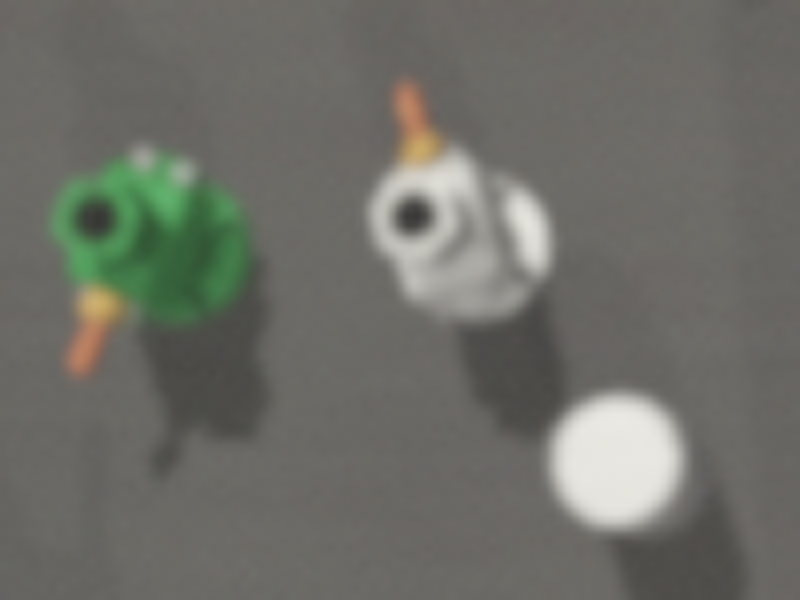

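View pics/t_g.png

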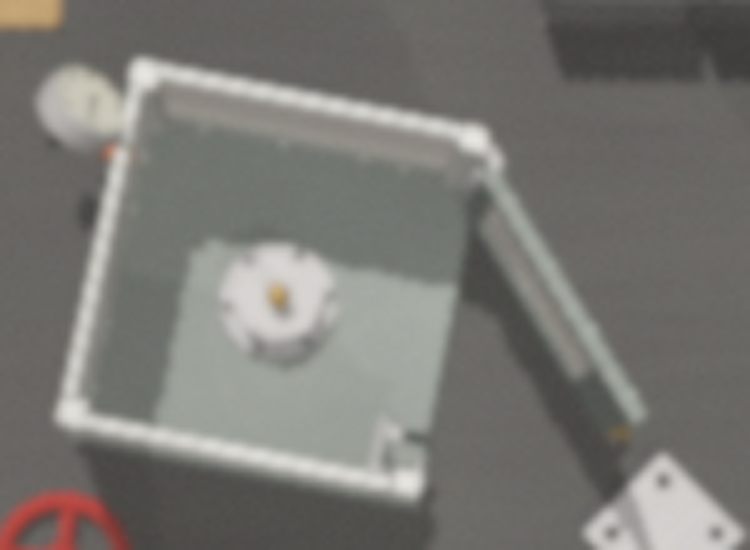

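View pics/s_v.png

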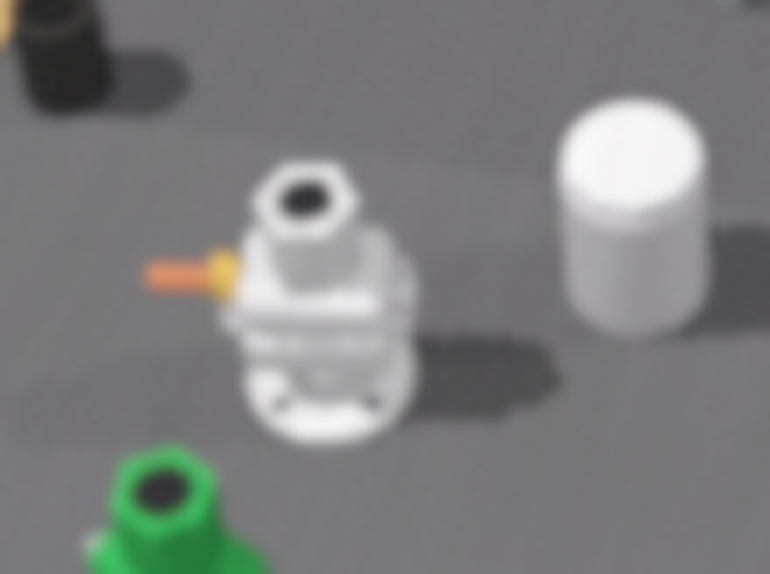

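View pics/s_g.png

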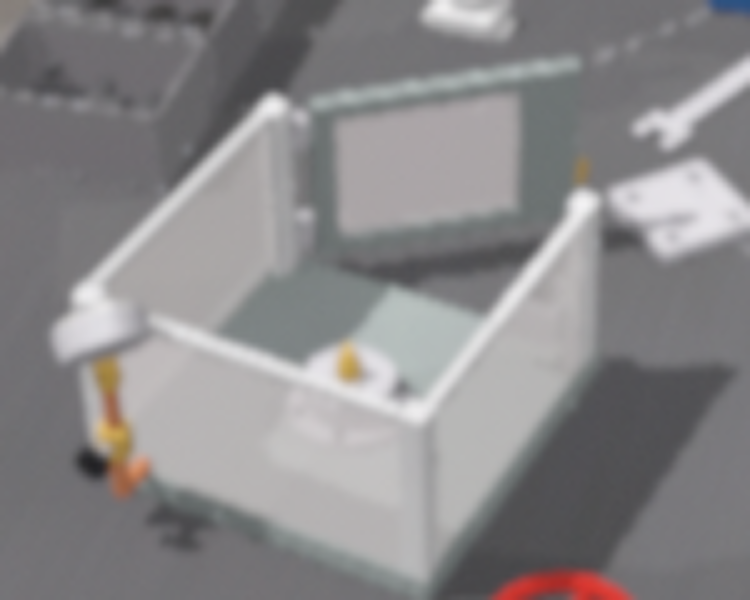

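Run:
```python
from h import *
np.set_printoptions(precision=4,suppress=True)
t=L("top0.pkl");s=L("side0.pkl")
f=lambda x0,y0,k,p:[x0+(p[0]+.5)/k-.5,y0+(p[1]+.5)/k-.5]
tv=lambda *p:f(90,160,8,p)
tg=lambda *p:f(200,130,5,p)
sv=lambda *p:f(160,250,7,p)
sg=lambda *p:f(180,130,5,p)
print("valve top",plane(t,tv(413,215),.118),plane(s,sv(304,199),.118),tri(t,tv(413,215),s,sv(304,199)))
a=plane(t,tv(403,85),.068);b=plane(s,sv(148,275),.068);print("stem tip",a,b,tri(t,tv(403,85),s,sv(148,275)))
print("stem collar",plane(t,tv(422,148),.068),plane(s,sv(222,275),.068))
print("spigot tip",plane(t,tg(279,296),.068),tri(t,tg(279,296),s,sg(348,345)))
for n,p in dict(nyp=(475,138),pyp=(70,412),gyp=(143,75),lk=(408,485)).items(): print(n,plane(t,tg(*p),.16))
for n,p in dict(nyp=(275,103),pyp=(425,408),gyp=(92,292),lk=(583,202)).items(): print(n,plane(s,sg(*p),.16))
print("gate",plane(t,[tg(490,177),tg(640,412)],.16),plane(s,[sg(315,102),sg(575,65)],.16))
```

```text
valve top [[0.5566 0.4084 0.118 ]] [[0.5565 0.4058 0.118 ]] (array([0.5559, 0.4076, 0.1204]), np.float64(0.0007768834876250248))
stem tip [[0.6238 0.4288 0.068 ]] [[0.6229 0.4242 0.068 ]] (array([0.622 , 0.4273, 0.0723]), np.float64(0.002041245648418211))
stem collar [[0.5944 0.4189 0.068 ]] [[0.5939 0.4153 0.068 ]]
spigot tip [[0.555  0.0034 0.068 ]] (array([0.5553, 0.0036, 0.0718]), np.float64(0.0015194644553925924))
nyp [[ 0.6534 -0.1315  0.16  ]]
pyp [[0.4635 0.146  0.16  ]]
gyp [[0.6976 0.0983 0.16  ]]
lk [[ 0.4142 -0.0834  0.16  ]]
nyp [[ 0.6528 -0.1344  0.16  ]]
pyp [[0.4585 0.1414 0.16  ]]
gyp [[0.6966 0.0952 0.16  ]]
lk [[ 0.4159 -0.0825  0.16  ]]
gate [[ 0.6261 -0.1415  0.16  ]
 [ 0.4638 -0.2421  0.16  ]] [[ 0.6258 -0.1432  0.16  ]
 [ 0.4603 -0.2375  0.16  ]]
```

```bash
cat > go.py <<'E'
import sys,numpy as np
from scipy.spatial.transform import Rotation as Ro
from plant import get_state
def R(s): return Ro.from_euler('xyz',s['eef_rot'],degrees=True).as_matrix()
def goto(P=None,jyaw=None):
    s=get_state();M=R(s);y=M[:,1]
    print("t",round(s['time_s'],2),"tcp",s['tcp_pos'].round(4),"toolx",M[:,0].round(3),"jawyaw %.1f"%np.degrees(np.arctan2(y[1],y[0])),"F",s['contact_force'].round(2),"w",round(s['gripper_width'],4),"j",s['joints'].round(1))
    if jyaw is not None:
        d=np.radians(jyaw)-np.arctan2(y[1],y[0]); d=(d+np.pi/2)%np.pi-np.pi/2   # world yaw change
        print("roll about tool x: %.3f rad (other %.3f)"%(-d,-d+np.pi*np.sign(d)))
    if P is not None: print("shift tool axes",(M.T@(np.array(P)-s['tcp_pos'])).round(4))
if __name__=="__main__":
    a=[float(v) for v in sys.argv[1:]]
    goto(a[:3] if len(a)>=3 else None,a[3] if len(a)>3 else None)
E
python3 go.py .5566 .4075 .30 106
python3 - <<'E'
from h import *
np.set_printoptions(precision=4,suppress=True)
t=L("top0.pkl");s=L("side0.pkl")
for c,hole,br in((t,(136,182,147,192),(248,180,264,198)),(s,(196,272,210,286),(242,190,258,206))):
    im=c["image"].astype(float)
    x0,y0,x1,y1=hole; g=im[y0:y1,x0:x1].mean(2); w=np.clip(120-g,0,None); yy,xx=np.mgrid[y0:y1,x0:x1]
    u=[(w*xx).sum()/w.sum(),(w*yy).sum()/w.sum()]; print("hole",u,plane(c,u,.118))
    x0,y0,x1,y1=br; q=im[y0:y1,x0:x1]; w=np.clip(q[...,0]-q[...,2]-25,0,None); yy,xx=np.mgrid[y0:y1,x0:x1]
    u=[(w*xx).sum()/w.sum(),(w*yy).sum()/w.sum()]; print("brass",u,w.sum(),plane(c,u,.058),w.max(0).round(),w.max(1).round())
print("tin",plane(t,[90+617/8,160+460/8],.085))
E
```

```text
t 0.1 tcp [ 0.2356 -0.6321  0.2257] toolx [-0.001  0.001 -1.   ] jawyaw 110.4 F [ 0.57 -0.8   0.02] w 0.0876 j [-53.1  20.6   0.6  -0.  -70.1 -16.5]
roll about tool x: 0.077 rad (other -3.064)
shift tool axes [-0.0731  0.8622  0.6638]
hole [np.float64(141.08410067526088), np.float64(186.52915899324736)] [[0.5563 0.4087 0.118 ]]
brass [np.float64(255.16791979949875), np.float64(188.68170426065163)] 399.0 [[0.5567 0.0041 0.058 ]] [ 0.  0.  0.  0.  0.  0. 30. 53. 43.  7.  0.  0.  0.  0.  0.  0.] [ 0.  0.  0.  0.  0.  0.  0. 25. 51. 53. 34.  8.  0.  0.  0.  0.  0.  0.]
hole [np.float64(203.13319502074694), np.float64(278.0639004149378)] [[0.5561 0.4059 0.118 ]]
brass [np.float64(249.1425389755011), np.float64(202.3704528582034)] 1347.0 [[0.5555 0.0074 0.058 ]] [ 0.  0.  0.  0.  0. 18. 65. 85. 74. 38.  0.  0.  0.  0.  0.  0.] [ 0.  0.  0.  0.  0.  0.  0.  0.  9. 37. 59. 77. 85. 84. 77. 47.]
tin [[0.4488 0.3198 0.085 ]]
```

```bash
python3 -m creep '{"jaw":[-1,-1,-1,-1,-1,-1,-1,-1,-1,-1],"translation":[[-0.02,0,0],[-0.006,0.019,0.022],[-0.006,0.019,0.022],[-0.006,0.019,0.022],[-0.006,0.019,0.022],[-0.006,0.019,0.022],[-0.006,0.019,0.022],[-0.006,0.019,0.022],[-0.006,0.019,0.022],[-0.006,0.019,0.022]],"roll":[0.077,0,0,0,0,0,0,0,0,0]}' 25; python3 go.py .53 -.2 .3 106
```

```text
time_s: 1.1
tcp_pos: [0.3792, -0.4122, 0.3005]
eef_rot: [116.2, 90.0, 132.2]
contact_force: [0.3, -0.0, -0.8]
gripper_width: 0.0874
t 1.1 tcp [ 0.3792 -0.4122  0.3005] toolx [-0.  0. -1.] jawyaw 106.0 F [ 0.34 -0.   -0.76] w 0.0874 j [-27.4   7.4  -7.2  -0.  -75.4 -46.6]
roll about tool x: 0.000 rad (other -3.141)
shift tool axes [0.0005 0.1623 0.2036]
```

```bash
python3 -m creep '{"jaw":[-1,-1,-1,-1,-1,-1,-1,-1,-1,-1],"translation":[[0,0.026,0.02],[0,0.026,0.02],[0,0.026,0.02],[0,0.026,0.02],[0,0.026,0.02],[0,0.026,0.02],[0,0.026,0.02],[0,0.026,0.02],[0,0.026,0.02],[0,0.026,0.02]],"roll":[0,0,0,0,0,0,0,0,0,0]}'; python3 -m creep '{"jaw":[-1,-1,-1,-1,-1,-1,-1,-1,-1,-1],"translation":[[0,0.03,0.016],[0,0.03,0.016],[0,0.03,0.016],[0,0.03,0.016],[0,0.03,0.016],[0,0.03,0.016],[0,0.03,0.016],[0,0.03,0.016],[0,0.03,0.016],[0,0.03,0.016]],"roll":[0,0,0,0,0,0,0,0,0,0]}'; python3 go.py .5563 .4075 .16 106
```

```text
time_s: 2.1
tcp_pos: [0.4993, -0.1069, 0.3004]
eef_rot: [141.8, 90.0, 157.9]
contact_force: [1.0, -0.6, 0.1]
gripper_width: 0.0878
time_s: 3.1
tcp_pos: [0.5701, 0.2255, 0.3002]
eef_rot: [-173.5, 90.0, -157.4]
contact_force: [0.3, 1.0, 0.1]
gripper_width: 0.0879
t 3.1 tcp [0.5701 0.2255 0.3002] toolx [-0.001 -0.    -1.   ] jawyaw 106.0 F [0.28 1.   0.08] w 0.0879 j [  39.8   12.6   -0.8   -0.   -76.6 -113.8]
roll about tool x: 0.001 rad (other -3.141)
shift tool axes [0.1402 0.1787 0.0371]
```

```bash
python3 -m creep '{"jaw":[-1,-1,-1,-1,-1,-1,-1,-1,-1,-1],"translation":[[0,0.026,0.005],[0,0.026,0.005],[0,0.026,0.005],[0,0.026,0.005],[0,0.026,0.005],[0,0.026,0.006],[0,0.023,0.006],[0.035,0,0],[0.035,0,0],[0.03,0,0]],"roll":[0,0,0,0,0,0,0,0,0,0]}';  python3 go.py .5563 .4075 .083 106
python3 - <<'E'
from h import *
from plant import *
for n in("top","side"):
    c=capture(n);pickle.dump(c,open(n+"1.pkl","wb"))
    if n=="top": crop(c,90,130,210,220,6,"pics/t1.png")
    else: crop(c,150,180,290,330,4,"pics/s1.png")
E
```

```text
time_s: 4.1
tcp_pos: [0.5555, 0.4063, 0.1982]
eef_rot: [-161.3, 89.9, -145.3]
contact_force: [0.3, -0.4, -0.3]
gripper_width: 0.0877
t 4.1 tcp [0.5555 0.4063 0.1982] toolx [-0.002 -0.001 -1.   ] jawyaw 106.0 F [ 0.26 -0.37 -0.3 ] w 0.0877 j [  52.3   22.8    0.4   -0.   -67.7 -126.3]
roll about tool x: 0.001 rad (other -3.141)
shift tool axes [0.1152 0.001  0.0013]
```

View pics/t1.png

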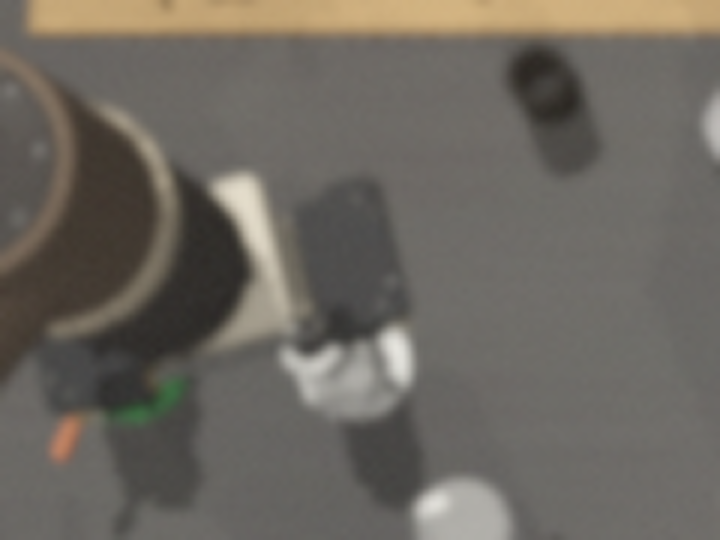

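View pics/s1.png

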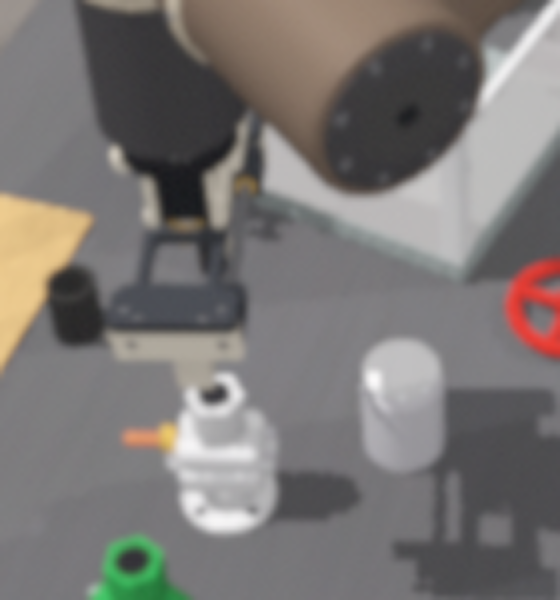

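Run:
```python
from h import *
s=L("side1.pkl");t=L("top1.pkl")
j=np.array([-.2756,.9613,0]);T=np.array([.5555,.4063,.1982])
P=np.array([T,T+.044*j,T-.044*j,T+.065*j,T-.065*j,[.5555,.4063,.118]])
print((proj(s,P)-[150,180])*4);print((proj(t,P)-[90,130])*6)
```

```text
[[201.16494498 314.91451019]
 [193.60478761 365.83897725]
 [208.40415424 266.41329019]
 [189.87891874 391.0413488 ]
 [211.75053666 244.07760702]
 [213.06625064 392.88782461]]
[[272.54265407 321.46248365]
 [197.13644305 342.94994529]
 [348.12624995 299.97038792]
 [161.22184843 353.20036638]
 [384.25069182 289.71445496]
 [310.49880585 340.52791079]]
```

```bash
python3 -m creep '{"jaw":[-1,-1,-1,-1,-1,-1,-1,-1,-1,-1],"translation":[[0.015,0.001,0.001],[0.015,0,0],[0.015,0,0],[0.015,0,0],[0.015,0,0],[0.015,0,0],[0.015,0,0],[0.01,0,0],[0,0,0],[0,0,0]],"roll":[0,0,0,0,0,0,0,0,0,0]}';  python3 go.py .5563 .4075 .083 106
```

```text
time_s: 5.2
tcp_pos: [0.5572, 0.4078, 0.0856]
eef_rot: [-58.4, 90.0, -42.4]
contact_force: [-0.0, -1.0, -0.5]
gripper_width: 0.0879
t 5.2 tcp [0.5572 0.4078 0.0856] toolx [ 0. -0. -1.] jawyaw 106.0 F [-0.01 -1.02 -0.53] w 0.0879 j [  52.3   28.1   -6.9    0.   -55.  -126.3]
roll about tool x: 0.001 rad (other -3.141)
shift tool axes [ 0.0026 -0.     -0.0009]
```

```bash
python3 -m creep '{"jaw":[-0.5,0,0.5,1,1,1,1,1,1,1],"translation":[[0,0,0],[0,0,0],[0,0,0],[0,0,0],[0,0,0],[0,0,0],[0,0,0],[0,0,0],[0,0,0],[0,0,0]],"roll":[0,0,0,0,0,0,0,0,0,0]}' 35;  python3 go.py .5563 .4075 .083 106
```

```text
time_s: 6.2
tcp_pos: [0.557, 0.4074, 0.0856]
eef_rot: [-113.5, 90.0, -97.5]
contact_force: [1.3, -2.9, 0.8]
gripper_width: 0.0387
t 6.2 tcp [0.557  0.4074 0.0856] toolx [-0. -0. -1.] jawyaw 106.0 F [ 1.27 -2.88  0.79] w 0.0387 j [  52.3   28.1   -6.9    0.   -55.  -126.3]
roll about tool x: 0.001 rad (other -3.141)
shift tool axes [ 0.0026  0.0003 -0.0007]
```

```bash
python3 -m creep '{"jaw":[1,1,1,1,1,1,1,1,1,1],"translation":[[0,0,0],[0,0,0],[0,0,0],[0,0,0],[0,0,0],[0,0,0],[0,0,0],[0,0,0],[0,0,0],[0,0,0]],"roll":[0,0,0,0,0,0,0,0,0,0]}';  python3 go.py .5563 .4075 .083 106
```

```text
time_s: 7.2
tcp_pos: [0.557, 0.4075, 0.0856]
eef_rot: [-110.7, 90.0, -94.7]
contact_force: [1.8, -4.7, 3.4]
gripper_width: 0.0391
t 7.2 tcp [0.557  0.4075 0.0856] toolx [-0. -0. -1.] jawyaw 106.0 F [ 1.78 -4.71  3.41] w 0.0391 j [  52.3   28.1   -6.9    0.   -55.  -126.3]
roll about tool x: 0.001 rad (other -3.141)
shift tool axes [ 0.0026  0.0002 -0.0007]
```

Run:
```python
from h import *
from plant import *
for n in("top","side"):
    c=capture(n);pickle.dump(c,open(n+"2.pkl","wb"))
    if n=="top": crop(c,100,150,180,220,8,"pics/t2.png")
    else: crop(c,160,220,250,330,5,"pics/s2.png")
print(get_state()["moment"])
```

```text
[-1.96726997 -0.52406319  0.03787027]
```

View pics/t2.png

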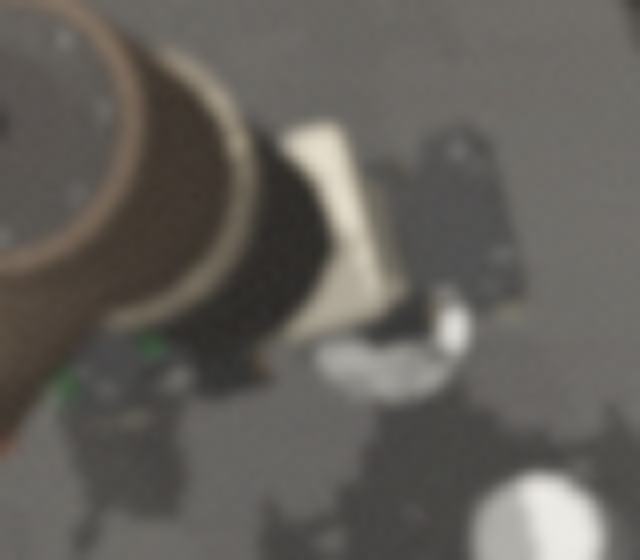

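View pics/s2.png

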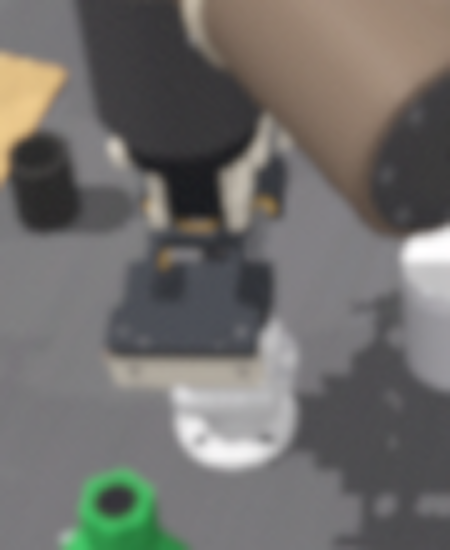

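```bash
python3 -m creep '{"jaw":[0.5,0,-0.5,-1,-1,-1,-1,-1,-1,-1],"translation":[[0,0,0],[0,0,0],[0,0,0],[0,0,0],[0,0,0],[-0.005,0,0],[-0.02,0,0],[-0.03,0,0],[-0.03,0,0],[-0.03,0,0]],"roll":[0,0,0,0,0,0,0,0,0,0]}';  python3 go.py .5563 .4075 .083 106
python3 - <<'E'
from h import *
from plant import *
for n in("top","side"):
    c=capture(n);pickle.dump(c,open(n+"3.pkl","wb"))
    if n=="top": crop(c,100,150,180,220,8,"pics/t3.png")
    else: crop(c,160,250,240,330,7,"pics/s3.png")
print(get_state()["moment"])
E
```

```text
time_s: 8.3
tcp_pos: [0.5569, 0.4078, 0.2022]
eef_rot: [47.6, 90.0, 63.6]
contact_force: [0.5, 0.6, -0.6]
gripper_width: 0.0874
t 8.3 tcp [0.5569 0.4078 0.2022] toolx [ 0.  0. -1.] jawyaw 106.0 F [ 0.47  0.6  -0.61] w 0.0874 j [  52.3   22.8    0.8   -0.   -68.  -126.3]
roll about tool x: 0.001 rad (other -3.141)
shift tool axes [ 0.1192 -0.0002 -0.0007]
[ 0.08381949 -0.04790574 -0.02796998]
```

View pics/t3.png

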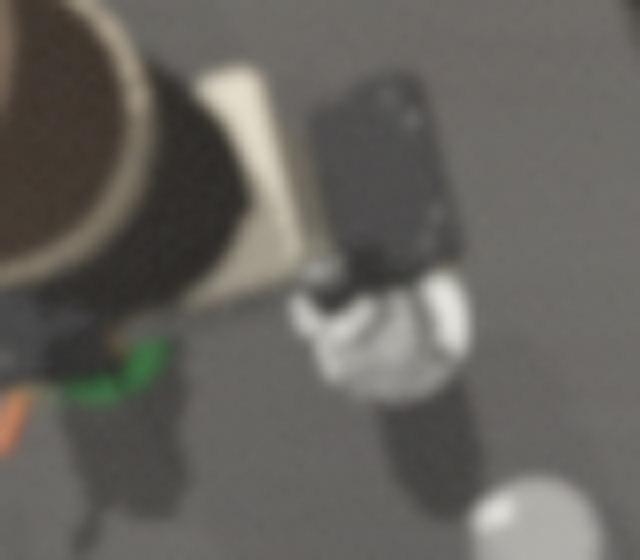

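View pics/s3.png

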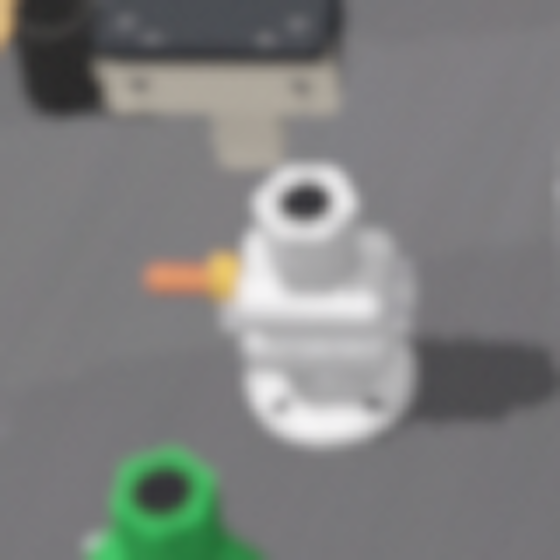

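```bash
python3 -m creep '{"jaw":[-1,-1,-1,-1,-1,-0.5,0,0.5,1,1],"translation":[[0.03,-0.0025,-0.001],[0.03,0,0],[0.03,0,0],[0.022,0,0],[0.006,0,0],[0,0,0],[0,0,0],[0,0,0],[0,0,0],[0,0,0]],"roll":[0,0,0,0,0,0,0,0,0,0]}' 35;  python3 go.py .5563 .4075 .083 106
```

```text
time_s: 9.4
tcp_pos: [0.5569, 0.4053, 0.0835]
eef_rot: [35.7, 89.9, 51.7]
contact_force: [0.1, 0.1, -0.3]
gripper_width: 0.053
t 9.4 tcp [0.5569 0.4053 0.0835] toolx [ 0.001  0.001 -1.   ] jawyaw 106.0 F [ 0.13  0.11 -0.32] w 0.053 j [  52.2   28.1   -7.3    0.   -54.6 -126.2]
roll about tool x: 0.001 rad (other -3.141)
shift tool axes [0.0005 0.0023 0.    ]
```

```bash
python3 -m creep '{"jaw":[1,1,1,1,1,1,1,1,1,1],"translation":[[0,0,0],[0,0,0],[0,0,0],[0,0,0],[0,0,0],[0,0,0],[0,0,0],[0,0,0],[0,0,0],[0,0,0]],"roll":[0,0,0,0,0,0,0,0,0,0]}' 35;  python3 go.py .5563 .4075 .083 106
```

```text
time_s: 10.4
tcp_pos: [0.5568, 0.4053, 0.0828]
eef_rot: [35.2, 90.0, 51.3]
contact_force: [-1.7, 2.4, 4.1]
gripper_width: 0.0386
t 10.4 tcp [0.5568 0.4053 0.0828] toolx [ 0.  0. -1.] jawyaw 106.0 F [-1.75  2.43  4.05] w 0.0386 j [  52.2   28.1   -7.3    0.   -54.6 -126.2]
roll about tool x: 0.001 rad (other -3.141)
shift tool axes [-0.0002  0.0023  0.0001]
```

```bash
python3 -m creep '{"jaw":[1,1,1,1,1,1,1,1,1,1],"translation":[[-0.001,0,0],[-0.001,0,0],[-0.002,0,0],[-0.002,0,0],[-0.002,0,0],[0,0,0],[0,0,0],[0,0,0],[0,0,0],[0,0,0]],"roll":[0,0,0,0,0,0,0,0,0,0]}' 35;  python3 go.py .5563 .4075 .083 106
```

```text
time_s: 11.4
tcp_pos: [0.5566, 0.4049, 0.0905]
eef_rot: [-142.2, 90.0, -126.2]
contact_force: [-0.2, -0.1, -6.7]
gripper_width: 0.0389
t 11.4 tcp [0.5566 0.4049 0.0905] toolx [-0. -0. -1.] jawyaw 106.0 F [-0.2  -0.1  -6.67] w 0.0389 j [  52.2   27.7   -6.9    0.   -55.4 -126.2]
roll about tool x: 0.001 rad (other -3.141)
shift tool axes [0.0075 0.0026 0.0004]
```

```bash
python3 -m creep '{"jaw":[1,1,1,1,1,1,1,1,1,1],"translation":[[-0.005,0,0],[-0.01,0,0],[-0.015,0,0],[-0.02,0,0],[-0.025,0,0],[-0.025,0,0],[-0.025,0,0],[-0.025,0,0],[-0.025,0,0],[-0.025,0,0]],"roll":[0,0,0,0,0,0,0,0,0,0]}' 35;  python3 go.py .5563 .4075 .083 106
python3 - <<'E'
from h import *
from plant import *
for n in("top","side"):
    c=capture(n);pickle.dump(c,open(n+"4.pkl","wb"))
    if n=="top": crop(c,80,110,180,210,6,"pics/t4.png")
    else: crop(c,140,170,260,290,5,"pics/s4.png")
print(get_state()["moment"])
E
```

```text
time_s: 12.4
tcp_pos: [0.5566, 0.4048, 0.2935]
eef_rot: [33.9, 89.9, 49.9]
contact_force: [0.8, 0.5, -5.3]
gripper_width: 0.0387
t 12.4 tcp [0.5566 0.4048 0.2935] toolx [ 0.001  0.001 -1.   ] jawyaw 106.0 F [ 0.79  0.49 -5.34] w 0.0387 j [  52.2   20.     8.5    0.   -78.4 -126.2]
roll about tool x: 0.001 rad (other -3.141)
shift tool axes [2.105e-01 2.500e-03 2.000e-04]
[ 0.07311187 -0.15819928  0.02263354]
```

View pics/t4.png

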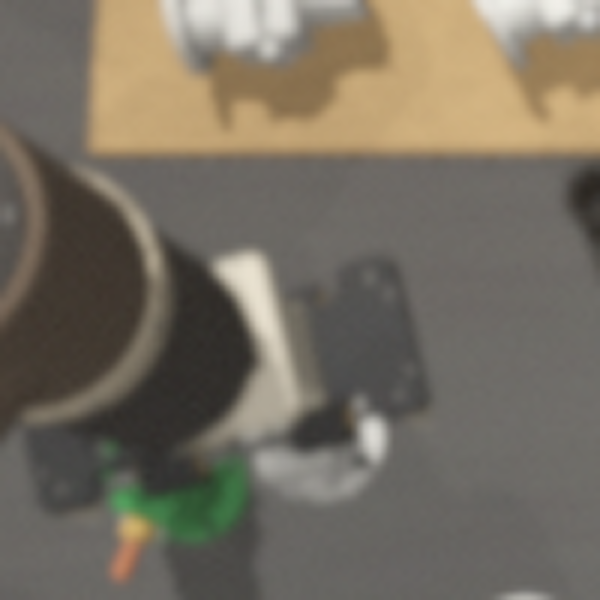

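View pics/s4.png

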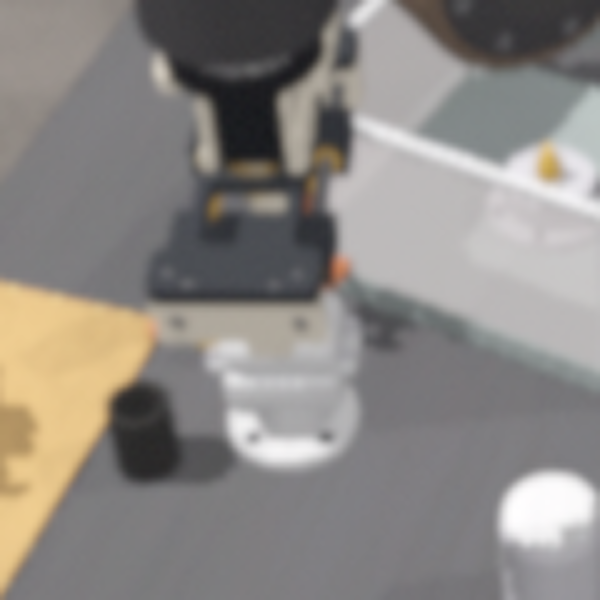

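```bash
python3 -m creep '{"jaw":[1,1,1,1,1,1,1,1,1,1],"translation":[[0,-0.01,-0.003],[0,-0.02,-0.006],[0,-0.026,-0.0075],[0,-0.026,-0.0075],[0,-0.026,-0.0075],[0,-0.026,-0.0075],[0,-0.026,-0.0075],[0,-0.026,-0.0075],[0,-0.026,-0.0075],[0,-0.026,-0.0075]],"roll":[0,0,0,0,0,0,0,0,0,0]}' 35;  python3 -m creep '{"jaw":[1,1,1,1,1,1,1,1,1,1],"translation":[[0,-0.026,-0.0075],[0,-0.026,-0.0075],[0,-0.026,-0.0075],[0,-0.026,-0.0075],[0,-0.02,-0.006],[0,-0.014,-0.004],[0,-0.01,-0.002],[0,0,0],[0.02,0,0],[0.02,0,0]],"roll":[0,0,0,0,0,0,0,0,0,0]}' 35;  python3 go.py .556 .003 .166 106
python3 - <<'E'
from h import *
from plant import *
for n in("top","side"):
    c=capture(n);pickle.dump(c,open(n+"5.pkl","wb"))
    if n=="top": crop(c,190,110,310,230,5,"pics/t5.png")
    else: crop(c,180,100,330,240,5,"pics/s5.png")
E
```

```text
time_s: 13.5
tcp_pos: [0.5549, 0.1546, 0.2894]
eef_rot: [-168.2, 89.9, -152.2]
contact_force: [0.9, -0.3, -5.8]
gripper_width: 0.0387
time_s: 14.5
tcp_pos: [0.5569, 0.0039, 0.2503]
eef_rot: [13.5, 89.9, 29.5]
contact_force: [0.4, 0.4, -6.8]
gripper_width: 0.0387
t 14.5 tcp [0.5569 0.0039 0.2503] toolx [ 0.001  0.001 -1.   ] jawyaw 106.0 F [ 0.45  0.36 -6.75] w 0.0387 j [ 20.5   8.5 -12.4  -0.  -69.  -94.5]
roll about tool x: 0.001 rad (other -3.141)
shift tool axes [ 0.0843 -0.0007 -0.0013]
```

View pics/t5.png

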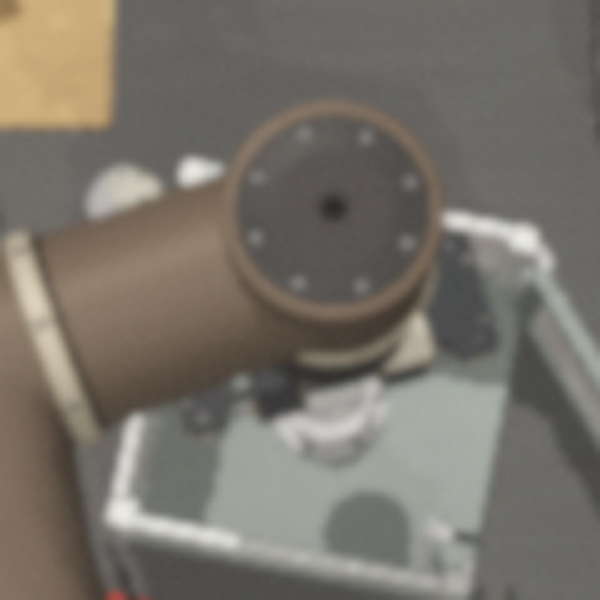

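View pics/s5.png

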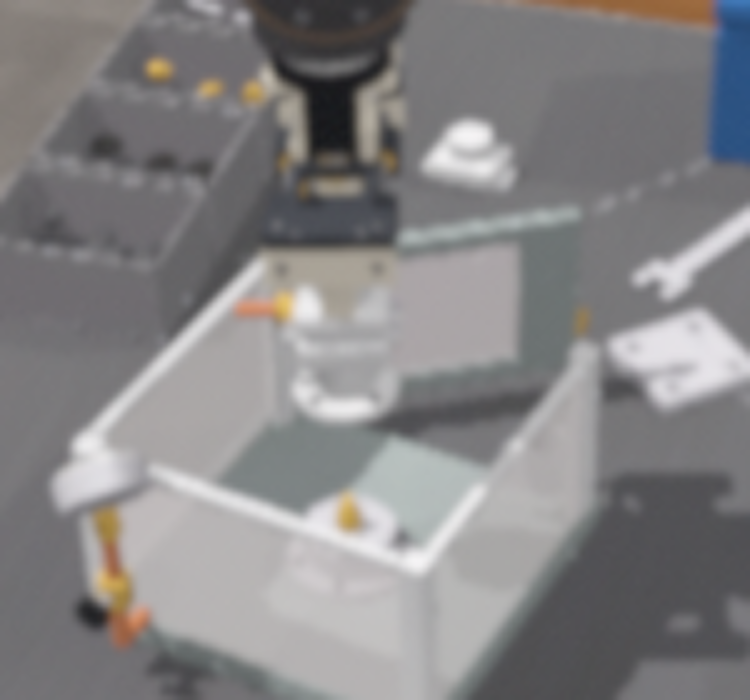

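Run:
```python
from h import *
np.set_printoptions(precision=1,suppress=True)
s=L("side5.pkl");t=L("top5.pkl")
T=np.array([.5569,.0039,.2503]);a=np.linspace(0,2*np.pi,73)
def circ(c,z,r): return np.c_[c[0]+r*np.cos(a),c[1]+r*np.sin(a),0*a+z]
def ext(cam,P,o,k):
    q=(proj(cam,P)-o+.5)*k-.5; return q.min(0),q.max(0)
B=T[2]-.083
for n,z in(("bot",B),("top",B+.009)): print("flange",n,ext(s,circ(T,z,.034),[180,100],5),ext(t,circ(T,z,.034),[190,110],5))
for c in([.5555,.0035],[.5555,.0065],[.5585,.0035]):
    print(c,"seat",ext(s,circ(c,.042,.032),[180,100],5),"tip",ext(s,circ(c,.068,.0035),[180,100],5),"base18",ext(s,circ(c,.042,.009),[180,100],5))
# top0 crop, seat & tip, in t_g coords
t0=L("top0.pkl")
for c in([.5555,.0035],):
    print("t0 seat",ext(t0,circ(c,.042,.032),[200,130],5),"tip",ext(t0,circ(c,.068,.0035),[200,130],5),"cone base",ext(t0,circ(c,.056,.009),[200,130],5))
crop(s,225,150,275,220,10,"pics/s5b.png")
crop(t0,235,165,280,205,14,"pics/t0b.png")
```

```text
flange bot (array([289.8, 353.1]), array([393.7, 417.8])) (array([279.3, 325.3]), array([379.1, 424.2]))
flange top (array([289.1, 342.4]), array([393.4, 407. ])) (array([279. , 323.2]), array([379.5, 422.7]))
[0.5555, 0.0035] seat (array([303.8, 497.1]), array([396.8, 559.2])) tip (array([343.9, 495.9]), array([354.1, 502.6])) base18 (array([337.2, 519. ]), array([363.3, 536.5]))
[0.5555, 0.0065] seat (array([302.3, 499.8]), array([395.5, 562.1])) tip (array([342.5, 498.6]), array([352.8, 505.4])) base18 (array([335.8, 521.8]), array([362. , 539.3]))
[0.5585, 0.0035] seat (array([299.6, 496.3]), array([392.6, 558.4])) tip (array([339.7, 495.1]), array([350. , 501.8])) base18 (array([333.1, 518.2]), array([359.2, 535.7]))
t0 seat (array([235.4, 257.1]), array([321.7, 342.8])) tip (array([274. , 290.6]), array([283.6, 300.1])) cone base (array([266.5, 285.3]), array([291. , 309.6]))
```

View pics/s5b.png

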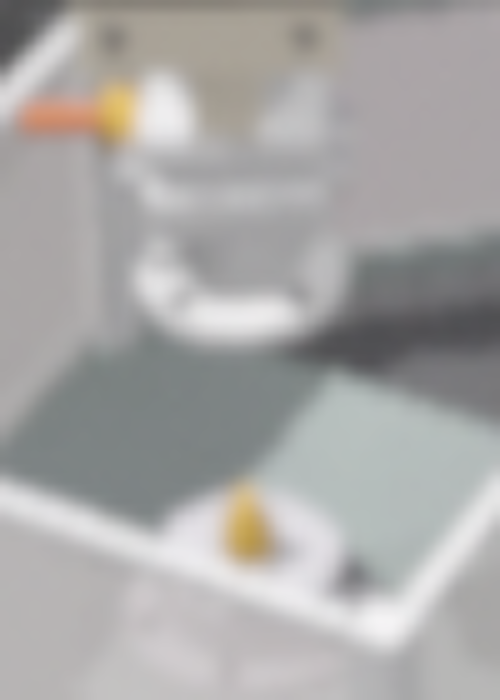

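View pics/t0b.png

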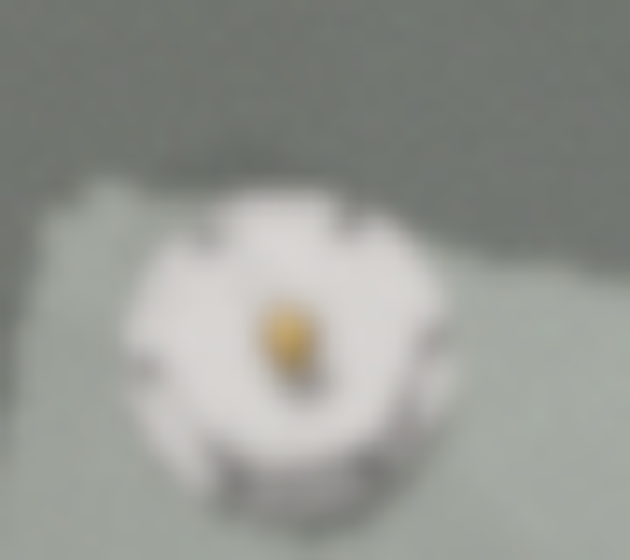

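Run:
```python
from h import *
np.set_printoptions(precision=0,suppress=True,linewidth=200)
s=L("side5.pkl")["image"].astype(int);t=L("top5.pkl")["image"]
g=s.mean(2)
print("cols 232-268")
for r in range(174,188): print(r,g[r,232:268])
c=L("top5.pkl"); crop(c,240,175,275,210,16,"pics/t5b.png")
```

```text
cols 232-268
174 [170. 174. 173. 163. 160. 160. 163. 176. 188. 186. 171. 158. 150. 151. 154. 157. 160. 162. 162. 162. 161. 160. 160. 166. 174. 179. 178. 171. 163. 161. 160. 160. 159. 155. 147. 142.]
175 [171. 175. 173. 162. 158. 162. 169. 184. 193. 189. 174. 157. 147. 148. 153. 157. 161. 163. 163. 163. 161. 161. 163. 171. 181. 185. 180. 168. 151. 142. 139. 138. 138. 135. 129. 124.]
176 [170. 175. 173. 162. 158. 165. 180. 199. 200. 194. 184. 169. 154. 149. 153. 157. 161. 163. 163. 163. 162. 162. 167. 176. 185. 186. 181. 164. 141. 124. 121. 120. 121. 119. 116. 115.]
177 [170. 174. 173. 162. 158. 166. 190. 213. 217. 213. 204. 189. 168. 156. 156. 159. 161. 162. 163. 163. 162. 164. 168. 177. 185. 186. 180. 160. 134. 117. 116. 116. 116. 115. 113. 113.]
178 [170. 174. 173. 162. 159. 167. 190. 215. 225. 222. 211. 196. 182. 170. 163. 164. 165. 166. 167. 169. 168. 165. 162. 170. 182. 185. 176. 154. 127. 115. 115. 116. 116. 115. 112. 113.]
179 [170. 174. 172. 162. 158. 165. 180. 204. 218. 216. 201. 191. 194. 194. 188. 185. 186. 187. 190. 191. 190. 180. 164. 164. 177. 180. 168. 144. 122. 113. 11
[... 816 characters left out ...]
. 126. 132. 139. 147. 156. 163. 166. 167. 169. 167. 163. 154. 144. 131. 118. 104.  93.  86.  83.  82.  82.  81.  81.  82.  83.  85.  90.  92.]
185 [155. 142. 139. 142. 138. 134. 131. 127. 126. 128. 129. 132. 136. 139. 140. 141. 141. 141. 138. 133. 125. 116. 105.  97.  92.  88.  87.  86.  83.  82.  83.  86.  89.  95. 103. 106.]
186 [144. 133. 129. 131. 130. 129. 128. 127. 128. 128. 129. 129. 129. 129. 131. 132. 132. 132. 131. 129. 127. 123. 118. 112. 108. 107. 110. 104.  94.  89.  89.  96. 103. 110. 114. 117.]
187 [134. 129. 126. 127. 128. 128. 127. 128. 127. 129. 129. 129. 129. 129. 130. 130. 130. 131. 131. 131. 132. 130. 128. 127. 126. 135. 146. 140. 126. 118. 113. 112. 118. 120. 120. 121.]
```

View pics/t5b.png

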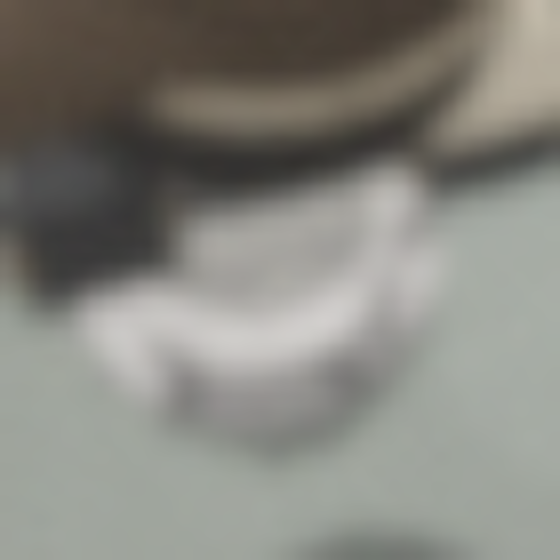

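```bash
python3 -m creep '{"jaw":[1,1,1,1,1,1,1,1,1,1],"translation":[[0.005,-0.0036,0],[0.015,0,0],[0.015,0,0],[0.015,0,0],[0.015,0,0],[0.015,0,0],[0.01,0,0],[0,0,0],[0,0,0],[0,0,0]],"roll":[0,0,0,0,0,0,0,0,0,0]}' 35;  python3 go.py .556 .003 .166 106
python3 - <<'E'
from h import *
from plant import *
np.set_printoptions(precision=0,suppress=True,linewidth=200)
c=capture("side");pickle.dump(c,open("side6.pkl","wb"))
crop(c,225,165,275,225,10,"pics/s6.png")
g=c["image"].astype(int).mean(2)
for r in range(192,206): print(r,g[r,234:266])
E
```

```text
time_s: 15.6
tcp_pos: [0.5584, 0.0001, 0.1616]
eef_rot: [-8.6, 89.9, 7.5]
contact_force: [-0.4, 0.1, -6.1]
gripper_width: 0.0388
t 15.6 tcp [5.584e-01 1.000e-04 1.616e-01] toolx [ 0.002  0.    -1.   ] jawyaw 106.0 F [-0.44  0.1  -6.06] w 0.0388 j [ 20.1  12.6 -19.5   0.  -57.8 -94.1]
roll about tool x: 0.001 rad (other -3.141)
shift tool axes [-0.0044  0.0035 -0.0015]
192 [131. 130. 131. 132. 139. 155. 169. 169. 166. 163. 162. 162. 161. 162. 163. 164. 163. 163. 163. 162. 163. 165. 169. 178. 186. 190. 191. 191. 190. 191. 189. 189.]
193 [131. 131. 131. 134. 142. 160. 171. 170. 165. 159. 155. 154. 157. 159. 161. 162. 161. 161. 160. 159. 160. 166. 174. 183. 188. 189. 190. 190. 190. 188. 189. 188.]
194 [131. 131. 132. 134. 150. 172. 185. 187. 183. 171. 156. 150. 154. 157. 161. 162. 162. 162. 160. 160. 162. 171. 181. 187. 189. 188. 189. 189. 189. 188. 188. 188.]
195 [132. 132. 132. 137. 158. 189. 209. 213. 208. 191. 167. 153. 155. 159. 161. 163. 164. 163. 164. 165. 169. 178. 186. 189. 189. 188. 188. 188. 188. 188. 188. 187.]
196 [131. 132. 132. 137. 160. 197. 221. 228. 220. 200. 175. 158. 
[... 894 characters left out ...]
 186. 187. 188. 188. 187. 187. 187.]
202 [221. 212. 202. 189. 174. 163. 161. 180. 202. 209. 208. 205. 204. 200. 197. 195. 192. 186. 181. 178. 175. 173. 173. 176. 182. 185. 187. 187. 187. 186. 186. 185.]
203 [223. 225. 223. 218. 211. 201. 194. 203. 216. 219. 215. 210. 199. 179. 165. 161. 160. 160. 162. 167. 170. 171. 172. 173. 177. 180. 184. 183. 182. 180. 179. 178.]
204 [205. 213. 219. 223. 225. 224. 222. 225. 229. 229. 226. 220. 206. 175. 147. 138. 140. 146. 157. 166. 170. 170. 170. 169. 168. 168. 171. 171. 167. 162. 161. 161.]
205 [184. 190. 198. 207. 216. 221. 226. 232. 234. 235. 235. 230. 217. 191. 162. 145. 142. 150. 160. 167. 170. 170. 168. 164. 157. 151. 149. 150. 144. 138. 137. 139.]
```

View pics/s6.png

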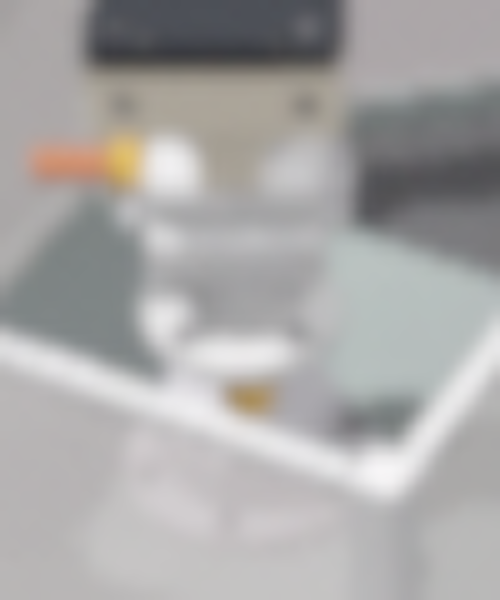

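Run:
```python
from h import *
np.set_printoptions(precision=2,suppress=True,linewidth=200)
s=L("side6.pkl");s0=L("side5.pkl")
a=np.linspace(0,2*np.pi,361)
def ext(c,z,r):
    q=proj(s,np.c_[c[0]+r*np.cos(a),c[1]+r*np.sin(a),0*a+z]);return q.min(0),q.max(0)
for c in([.5565,.003],[.5595,.003],[.5565,.006]):
    print(c,"flange",ext(c,.0788,.034),"flange top",ext(c,.0878,.034),"base",ext(c,.042,.009),"cone",ext(c,.056,.009),"tip",ext(c,.068,.0035))
im=s0["image"].astype(float); q=im[194:210,240:260]; np.set_printoptions(precision=0,suppress=True,linewidth=200)
print((q[...,0]-q[...,2]))
q=s["image"].astype(float)[200:210,240:260];print(q[...,0]-q[...,2])
```

```text
[0.5565, 0.003] flange (array([239.04, 190.44]), array([259.09, 203.57])) flange top (array([238.91, 188.43]), array([259.04, 201.55])) base (array([246.81, 203.26]), array([252.04, 206.75])) cone (array([246.66, 200.21]), array([251.92, 203.69])) tip (array([248.14, 198.63]), array([250.2 , 199.98]))
[0.5595, 0.003] flange (array([238.2 , 190.29]), array([258.25, 203.4 ])) flange top (array([238.07, 188.28]), array([258.19, 201.38])) base (array([245.98, 203.1 ]), array([251.21, 206.59])) cone (array([245.82, 200.05]), array([251.08, 203.53])) tip (array([247.3 , 198.47]), array([249.36, 199.82]))
[0.5565, 0.006] flange (array([238.75, 190.98]), array([258.83, 204.14])) flange top (array([238.62, 188.97]), array([258.77, 202.12])) base (array([246.53, 203.81]), array([251.77, 207.31])) cone (array([246.38, 200.76]), array([251.65, 204.26])) tip (array([247.86, 199.18]), array([249.92, 200.54]))
[[ -7.  -7.  -6.  -7.  -7.  -6.  -7.  -7.  -7.  -7.  -7.  -7.  -7.  -7.  -7.  -8.  -7.  -7.  -7.  -6.]
 [ -7.  -6.  -6.  -6.  -5.  -6.  -7.  -7.  -7.  -7.  -7.  -7.  -7.  -8.  -7.  -7.  -7.  
[... 1588 characters left out ...]
1.  1.  0.  0. -2. -2. -5. -7. -7.]
 [-4. -4. -2. -2. -1. -1.  0.  3.  5.  6.  6.  7.  5.  1. -2. -3. -3. -4. -6. -7.]
 [-3. -3. -3. -2. -2. -1.  2. 11. 23. 29. 31. 28. 17.  4. -2. -3. -3. -3. -5. -6.]
 [-1. -2. -2. -1. -2. -1.  3. 20. 48. 65. 67. 53. 26.  5. -2. -3. -3. -3. -4. -5.]
 [-1. -1. -1. -1. -1. -1.  2. 14. 39. 62. 67. 49. 22.  4. -2. -3. -3. -4. -4. -4.]
 [-1. -1.  0. -1. -1.  0.  1.  5. 15. 26. 31. 24. 10.  0. -3. -3. -3. -3. -3. -3.]
 [ 1.  1.  1.  1.  0.  1.  0.  2.  5.  7.  7.  6.  2. -1. -3. -2. -3. -3. -2. -2.]
 [ 2.  1.  2.  0.  0.  0.  0.  1.  2.  2.  1.  0.  0. -2. -2. -3. -2. -2. -3. -2.]
 [ 3.  2.  2.  2.  2.  1.  1.  1.  1.  0.  0.  0.  0. -2. -1. -2. -2. -2. -3. -2.]]
```

```bash
python3 -m creep '{"jaw":[1,1,1,1,1,1,1,1,1,1],"translation":[[0.002,0,-0.001],[0.003,0,0],[0.003,0,0],[0.003,0,0],[0.002,0,0],[0.002,0,0],[0.002,0,0],[0.002,0,0],[0,0,0],[0,0,0]],"roll":[0,0,0,0,0,0,0,0,0,0]}' 35;  python3 go.py .556 .003 .125 106; python3 -c "
from plant import *;print(get_state()['moment'])"
```

```text
time_s: 16.65
tcp_pos: [0.5567, -0.0004, 0.1415]
eef_rot: [-147.0, 90.0, -130.9]
contact_force: [0.3, 1.1, -5.2]
gripper_width: 0.0387
t 16.65 tcp [ 5.567e-01 -4.000e-04  1.415e-01] toolx [-0. -0. -1.] jawyaw 106.0 F [ 0.25  1.11 -5.18] w 0.0387 j [ 20.1  13.6 -21.1   0.  -55.3 -94.1]
roll about tool x: 0.001 rad (other -3.141)
shift tool axes [0.0165 0.0034 0.0003]
[ 0.01498095 -0.00596684  0.00580962]
```

```bash
python3 -m creep '{"jaw":[1,1,1,1,1,1,1,1,1,1],"translation":[[0.001,0,0],[0.001,0,0],[0.001,0,0],[0.001,0,0],[0.001,0,0],[0.001,0,0],[0,0,0],[0,0,0],[0,0,0],[0,0,0]],"roll":[0,0,0,0,0,0,0,0,0,0]}' 35;  python3 go.py .556 .003 .125 106; python3 -c "
from plant import *;print(get_state()['moment'])"
```

```text
time_s: 17.65
tcp_pos: [0.5567, -0.0004, 0.1356]
eef_rot: [-1.3, 90.0, 14.8]
contact_force: [0.1, -0.3, -6.0]
gripper_width: 0.0382
t 17.65 tcp [ 5.567e-01 -4.000e-04  1.356e-01] toolx [ 0.  0. -1.] jawyaw 106.0 F [ 0.11 -0.31 -6.01] w 0.0382 j [ 20.1  13.9 -21.5   0.  -54.5 -94.1]
roll about tool x: 0.001 rad (other -3.141)
shift tool axes [0.0106 0.0034 0.0003]
[-0.02818345 -0.02457305  0.03312063]
```

```bash
python3 -m creep '{"jaw":[1,1,1,1,1,1,1,1,1,1],"translation":[[0.001,0,0],[0.001,0,0],[0.001,0,0],[0.001,0,0],[0.001,0,0],[0.001,0,0],[0.001,0,0],[0.001,0,0],[0.001,0,0],[0,0,0]],"roll":[0,0,0,0,0,0,0,0,0,0]}' 35;  python3 go.py .556 .003 .125 106; python3 -c "
from plant import *;print(get_state()['moment'])"
```

```text
time_s: 18.65
tcp_pos: [0.5566, -0.0004, 0.1264]
eef_rot: [172.8, 90.0, -171.1]
contact_force: [0.1, 0.8, -6.5]
gripper_width: 0.0384
t 18.65 tcp [ 5.566e-01 -4.000e-04  1.264e-01] toolx [-0. -0. -1.] jawyaw 106.0 F [ 0.07  0.76 -6.46] w 0.0384 j [ 20.1  14.5 -22.2  -0.  -53.4 -94.1]
roll about tool x: 0.001 rad (other -3.141)
shift tool axes [0.0014 0.0034 0.0004]
[-0.01635094  0.02530006 -0.00502745]
```

```bash
python3 -m creep '{"jaw":[1,1,1,1,1,1,1,1,1,1],"translation":[[0.0005,0,0],[0.0005,0,0],[0.0005,0,0],[0.0005,0,0],[0,0,0],[0,0,0],[0,0,0],[0,0,0],[0,0,0],[0,0,0]],"roll":[0,0,0,0,0,0,0,0,0,0]}' 35;  python3 go.py .556 .003 .125 106; python3 -c "
from plant import *;print(get_state()['moment'])"
```

```text
time_s: 19.65
tcp_pos: [0.5568, -0.0003, 0.1248]
eef_rot: [-9.7, 90.0, 6.4]
contact_force: [-1.1, 1.8, 0.1]
gripper_width: 0.0387
t 19.65 tcp [ 5.568e-01 -3.000e-04  1.248e-01] toolx [ 0.  0. -1.] jawyaw 106.0 F [-1.13  1.79  0.08] w 0.0387 j [ 20.1  14.6 -22.3   0.  -53.1 -94.1]
roll about tool x: 0.001 rad (other -3.141)
shift tool axes [-0.0002  0.0034  0.0002]
[ 0.21088455  0.59746251 -0.03606409]
```

```bash
python3 -m creep '{"jaw":[0.6,0.2,-0.2,-0.6,-1,-1,-1,-1,-1,-1],"translation":[[0,0,0],[0,0,0],[0,0,0],[0,0,0],[0,0,0],[0,0,0],[0,0,0],[0,0,0],[-0.01,0,0],[-0.02,0,0]],"roll":[0,0,0,0,0,0,0,0,0,0]}';  python3 go.py .5568 -.0003 .26 106
```

```text
time_s: 20.65
tcp_pos: [0.5557, -0.0006, 0.1541]
eef_rot: [179.7, 89.8, -164.3]
contact_force: [0.3, 0.3, 0.1]
gripper_width: 0.0872
t 20.65 tcp [ 0.5557 -0.0006  0.1541] toolx [-0.003 -0.001 -1.   ] jawyaw 106.0 F [0.29 0.32 0.09] w 0.0872 j [ 20.1  12.9 -20.2  -0.  -57.1 -94.1]
roll about tool x: 0.000 rad (other -3.141)
shift tool axes [-0.1059  0.      0.0008]
```

```bash
python3 -m creep '{"jaw":[-1,-1,-1,-0.5,0,0.5,1,1,1,1],"translation":[[-0.03,0,0],[-0.04,0,0],[-0.04,0,0],[0,0,0],[0,0,0],[0,0,0],[0,0,0],[0,0,0],[0,0,0],[0,0,0]],"roll":[0,0,0,-0.14,-0.14,-0.14,-0.14,-0.14,-0.14,-0.14]}' 40;  python3 go.py .50 -.29 .26 210.8
```

```text
time_s: 21.65
tcp_pos: [0.5567, -0.0004, 0.2655]
eef_rot: [-63.1, 90.0, 9.4]
contact_force: [0.0, -1.2, -0.7]
gripper_width: 0.0369
t 21.65 tcp [ 5.567e-01 -4.000e-04  2.655e-01] toolx [ 0.001  0.    -1.   ] jawyaw 162.5 F [ 0.   -1.24 -0.69] w 0.0369 j [ 20.1   8.  -11.    0.  -70.9 -37.6]
roll about tool x: -0.843 rad (other 2.299)
shift tool axes [ 0.0054 -0.033  -0.2932]
```

```bash
python3 -m creep '{"jaw":[1,1,1,1,1,1,1,1,1,1],"translation":[[0,0,0],[0,0,0],[0,0,0],[0,0,0],[0,0,0],[0,0,0],[0,0.025,-0.028],[0,0.025,-0.028],[0,0.025,-0.028],[0,0.025,-0.028]],"roll":[-0.14,-0.14,-0.14,-0.14,-0.14,-0.14,0,0,0,0]}' 40; python3 -m creep '{"jaw":[1,1,1,1,1,1,1,1,1,1],"translation":[[0,0.025,-0.028],[0,0.025,-0.028],[0,0.025,-0.028],[0,0.02,-0.025],[0,0,0],[0,0,0],[0,0,0],[0,0,0],[0,0,0],[0,0,0]],"roll":[0,0,0,0,0,0,0,0,0,0]}';  python3 go.py .50 -.29 .26 210.8
python3 - <<'E'
from h import *
from plant import *
for n in("top","side"):
    c=capture(n);pickle.dump(c,open(n+"7.pkl","wb"))
    if n=="top": crop(c,200,130,350,240,5,"pics/t7.png")
    else: crop(c,180,100,330,240,5,"pics/s7.png")
E
```

```text
time_s: 22.65
tcp_pos: [0.5264, -0.1488, 0.2656]
eef_rot: [-127.4, 89.9, -7.1]
contact_force: [0.2, -0.5, -0.8]
gripper_width: 0.0002
time_s: 23.65
tcp_pos: [0.5001, -0.2889, 0.2647]
eef_rot: [-123.3, 90.0, -2.9]
contact_force: [0.3, -0.2, -0.3]
gripper_width: 0.0003
t 23.65 tcp [ 0.5001 -0.2889  0.2647] toolx [ 0. -0. -1.] jawyaw -149.6 F [ 0.26 -0.17 -0.3 ] w 0.0003 j [-10.6  10.1  -8.6  -0.  -71.3  41. ]
roll about tool x: -0.007 rad (other 3.134)
shift tool axes [ 0.0047  0.0006 -0.0009]
```

View pics/t7.png

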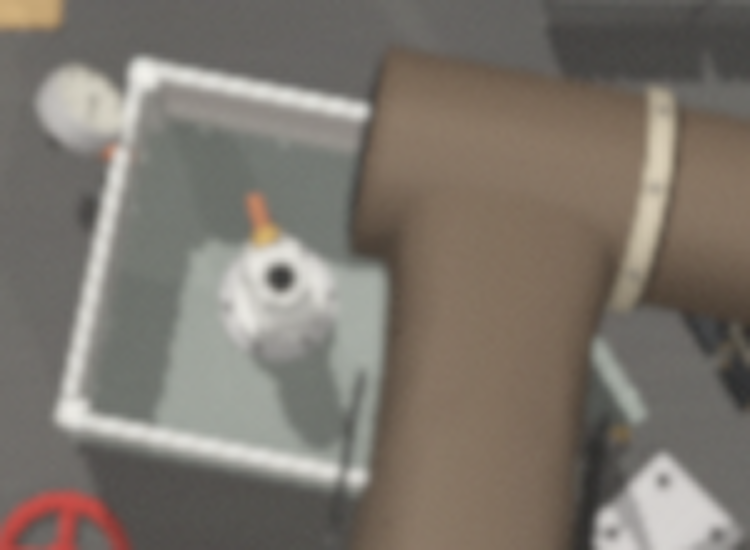

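View pics/s7.png

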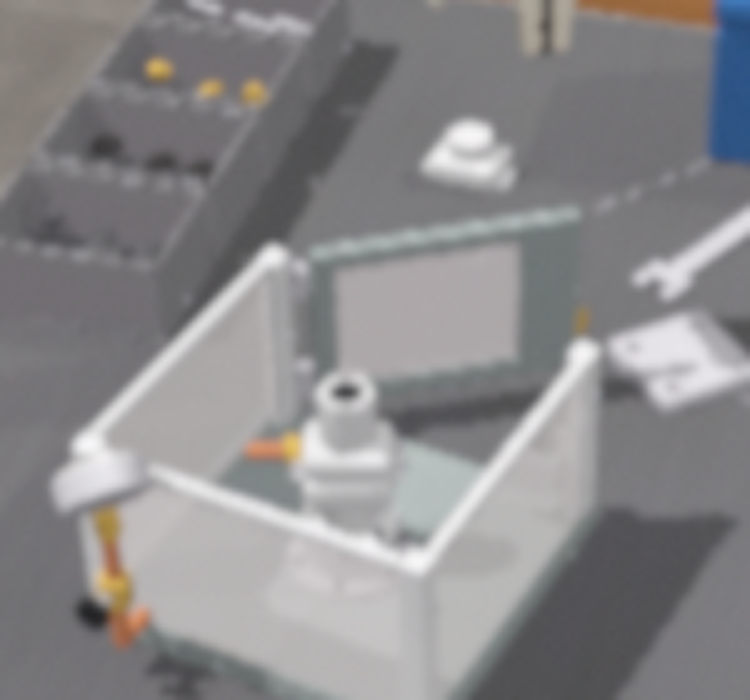

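```bash
python3 - <<'E'
from h import *
np.set_printoptions(precision=4,suppress=True)
t=L("top7.pkl");s=L("side7.pkl")
f=lambda x0,y0,k,p:[x0+(p[0]+.5)/k-.5,y0+(p[1]+.5)/k-.5]
print(tri(t,f(200,130,5,(280,277)),s,f(180,100,5,(345,390))))
print(plane(t,f(200,130,5,(280,277)),.16),plane(s,f(180,100,5,(345,390)),.16))
E
python3 -m creep '{"jaw":[1,1,1,1,1,1,1,1,1,1],"translation":[[0.02,0,0],[0.02,0,0],[0.02,0,0],[0.02,0,0],[0.02,0,0],[0.02,0,0],[0.02,0,0],[0.007,0,0],[0,0,0],[0,0,0]],"roll":[0,0,0,0,0,0,0,0,0,0]}';  python3 go.py .50 -.29 .118 210.8
python3 - <<'E'
from h import *
from plant import *
for n in("top","side"):
    c=capture(n);pickle.dump(c,open(n+"8.pkl","wb"))
    if n=="top": crop(c,270,140,350,240,6,"pics/t8.png")
    else: crop(c,220,90,320,180,7,"pics/s8.png")
E
```

```text
(array([0.5555, 0.0032, 0.1629]), np.float64(0.0008133496855449819))
[[0.5563 0.0033 0.16  ]] [[ 0.5563 -0.0003  0.16  ]]
time_s: 24.75
tcp_pos: [0.5004, -0.2897, 0.1184]
eef_rot: [-151.6, 89.9, -31.3]
contact_force: [-1.3, 0.7, -0.3]
gripper_width: 0.0006
t 24.75 tcp [ 0.5004 -0.2897  0.1184] toolx [ 0.001 -0.001 -1.   ] jawyaw -149.7 F [-1.32  0.74 -0.26] w 0.0006 j [-10.7  16.8 -20.    0.  -53.1  41. ]
roll about tool x: -0.008 rad (other 3.133)
shift tool axes [ 0.0004  0.0005 -0.    ]
```

View pics/t8.png

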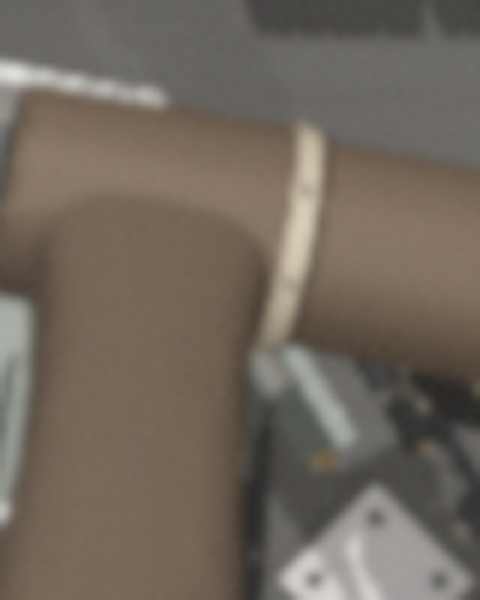

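View pics/s8.png

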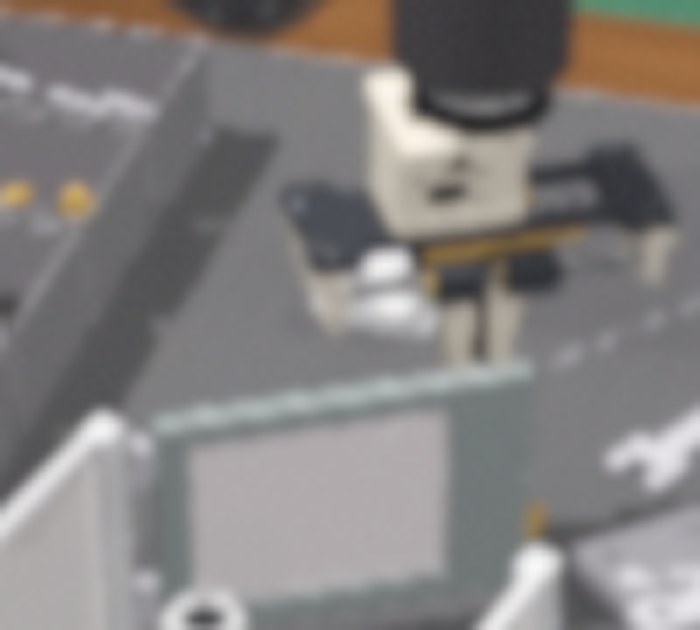

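```bash
python3 -m creep '{"jaw":[1,1,1,1,1,1,1,1,1,1],"translation":[[0,-0.006,0.008],[0,0,0.008],[0,0,0.008],[0,0,0.006],[0,0,0.003],[0,0,0.002],[0,0,0.002],[0,0,0.002],[0,0,0.002],[0,0,0]],"roll":[0,0,0,0,0,0,0,0,0,0]}';  python3 go.py .636 -.146 .118 210.8
```

```text
time_s: 25.85
tcp_pos: [0.4842, -0.2511, 0.1175]
eef_rot: [38.7, 90.0, 159.0]
contact_force: [-0.0, -1.2, -0.3]
gripper_width: 0.0005
t 25.85 tcp [ 0.4842 -0.2511  0.1175] toolx [-0.  0. -1.] jawyaw -149.7 F [-0.02 -1.15 -0.32] w 0.0005 j [ -6.8  14.1 -24.1  -0.  -51.8  37.1]
roll about tool x: -0.009 rad (other 3.133)
shift tool axes [-0.0005 -0.1841  0.0141]
```

```bash
python3 -m creep '{"jaw":[1,1,1,1,1,1,1,1,1,1],"translation":[[0,0,0.002],[0,0,0.002],[0,0,0.002],[0,0,0.002],[0,0,0.002],[0,0,0.002],[0,0,0.002],[0,0,0.002],[0,0,0.002],[0,0,0.002]],"roll":[0,0,0,0,0,0,0,0,0,0]}';  python3 go.py .636 -.146 .118 210.8
python3 - <<'E'
from h import *
from plant import *
print(get_state()["moment"])
for n in("side",):
    c=capture(n);pickle.dump(c,open(n+"9.pkl","wb"))
    crop(c,220,90,320,180,7,"pics/s9.png")
E
```

```text
time_s: 26.85
tcp_pos: [0.4742, -0.2337, 0.1176]
eef_rot: [-101.0, 90.0, 19.3]
contact_force: [0.6, -0.6, 0.4]
gripper_width: 0.0005
t 26.85 tcp [ 0.4742 -0.2337  0.1176] toolx [ 0.  0. -1.] jawyaw -149.7 F [ 0.59 -0.56  0.37] w 0.0005 j [ -5.   12.6 -26.2  -0.  -51.2  35.3]
roll about tool x: -0.009 rad (other 3.133)
shift tool axes [-0.0004 -0.184  -0.0059]
[-0.12160755 -0.06684399  0.01486009]
```

View pics/s9.png

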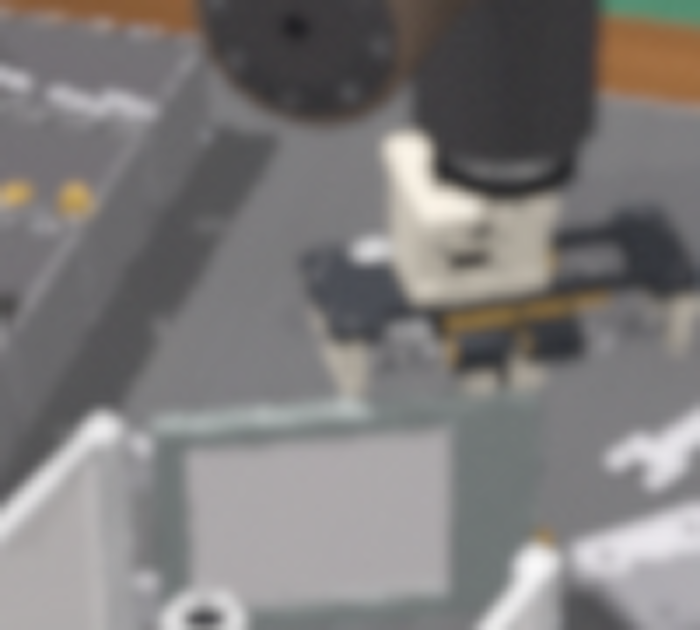

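Run:
```python
from h import *
np.set_printoptions(precision=4,suppress=True)
f=lambda p:[220+(p[0]+.5)/7-.5,90+(p[1]+.5)/7-.5]
for n,ps in(("side8.pkl",[(165,420),(345,394),(528,369)]),("side9.pkl",[(165,418),(330,412),(540,403)])):
    P=plane(L(n),[f(p) for p in ps],.16); d=P[-1]-P[0]; print(P[:,:2],np.degrees(np.arctan2(d[1],d[0]))%360,np.hypot(*d[:2]))
```

```text
[[ 0.6248 -0.1462]
 [ 0.5436 -0.1927]
 [ 0.4594 -0.2399]] 209.5069317042648 0.19014152395958964
[[ 0.6254 -0.1479]
 [ 0.5465 -0.1754]
 [ 0.4461 -0.212 ]] 199.67791714622098 0.19040140574258543
```

```bash
python3 -m creep '{"jaw":[1,1,1,1,1,1,1,1,1,1],"translation":[[0,0,0.003],[0,0,0.006],[0,0,0.007],[0,0,0.007],[0,0,0.007],[0,0,0.007],[0,0,0.007],[0,0,0.006],[0,0,0.004],[0,0,0.002]],"roll":[0.1,0.08,0.05,0.045,0.04,0.04,0.04,0.04,0.03,0.02]}';  python3 go.py .636 -.146 .118 180
python3 - <<'E'
from h import *
from plant import *
print(get_state()["moment"])
for n in("side",):
    c=capture(n);pickle.dump(c,open(n+"10.pkl","wb"))
    crop(c,220,90,320,180,7,"pics/s10.png")
E
```

```text
time_s: 27.9
tcp_pos: [0.4597, -0.1799, 0.1175]
eef_rot: [82.6, 90.0, 175.1]
contact_force: [0.0, -0.3, 0.1]
gripper_width: 0.0004
t 27.9 tcp [ 0.4597 -0.1799  0.1175] toolx [-0.  0. -1.] jawyaw -177.5 F [ 0.02 -0.25  0.1 ] w 0.0004 j [  1.5   9.4 -30.3  -0.  -50.2   1. ]
roll about tool x: 0.043 rad (other -3.098)
shift tool axes [-0.0005 -0.1776  0.0262]
[-0.22329697  0.20279208  0.02159792]
```

View pics/s10.png

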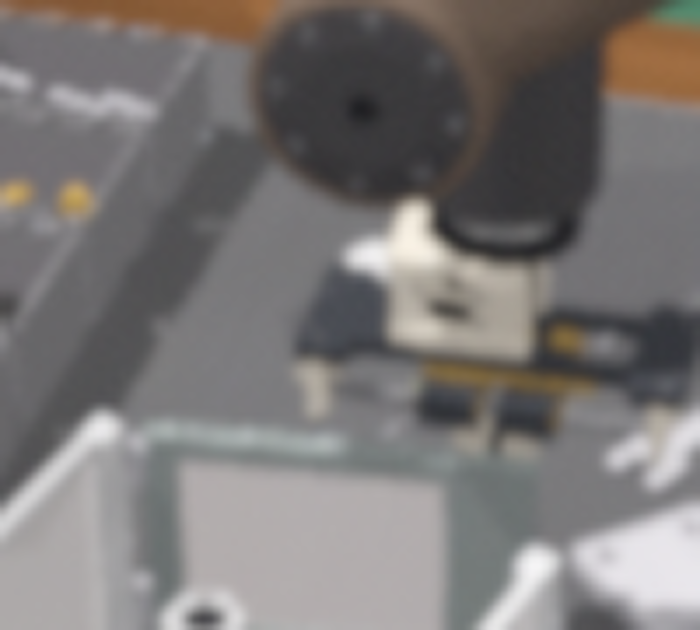

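```bash
cat > ga.py <<'E'
from h import *
import sys
np.set_printoptions(precision=4,suppress=True)
f=lambda p:[220+(p[0]+.5)/7-.5,90+(p[1]+.5)/7-.5]
def g(n,ps,T):
    P=plane(L(n),[f(p) for p in ps],.16); d=(P[-1]-P[0])[:2]; u=d/np.hypot(*d);x=np.array([u[1],-u[0]])
    r=np.array(T)-P[-1][:2]
    print(P[:,:2],"yaw %.1f"%(np.degrees(np.arctan2(d[1],d[0]))%360),"tcp rel lock corner along u %.4f x %.4f"%(r@u,r@x))
E
python3 -c "
from ga import *
g('side9.pkl',[(165,418),(540,403)],(.4742,-.2337))
g('side10.pkl',[(150,430),(530,468)],(.4597,-.1799))"
```

```text
[[ 0.6254 -0.1479]
 [ 0.4461 -0.212 ]] yaw 199.7 tcp rel lock corner along u -0.0191 x -0.0299
[[ 0.6293 -0.1359]
 [ 0.4374 -0.1563]] yaw 186.1 tcp rel lock corner along u -0.0196 x -0.0258
```

```bash
python3 -m creep '{"jaw":[1,1,1,1,1,1,1,1,1,1],"translation":[[0,0,0.003],[0,0,0.005],[0,0,0.005],[0,0,0.005],[0,0,0.005],[0,0,0.005],[0,0,0.004],[0,0,0.002],[0,0,0],[0,0,0]],"roll":[0.02,0.02,0.02,0.02,0.02,0.02,0.02,0.02,0,0]}';  python3 go.py .636 -.146 .118 168.5
python3 - <<'E'
from h import *
from plant import *
print(get_state()["moment"])
for n in("side",):
    c=capture(n);pickle.dump(c,open(n+"11.pkl","wb"))
    crop(c,220,90,320,180,7,"pics/s11.png")
E
```

```text
time_s: 28.95
tcp_pos: [0.4609, -0.1462, 0.1176]
eef_rot: [-66.5, 90.0, 16.9]
contact_force: [-0.4, -0.1, 0.1]
gripper_width: 0.0005
t 28.95 tcp [ 0.4609 -0.1462  0.1176] toolx [ 0.  0. -1.] jawyaw 173.4 F [-0.43 -0.13  0.07] w 0.0005 j [  5.8   8.5 -31.5  -0.  -50.  -12.4]
roll about tool x: 0.085 rad (other -3.057)
shift tool axes [-0.0004 -0.1739  0.0204]
[ 0.072726    0.09644082 -0.01303755]
```

View pics/s11.png

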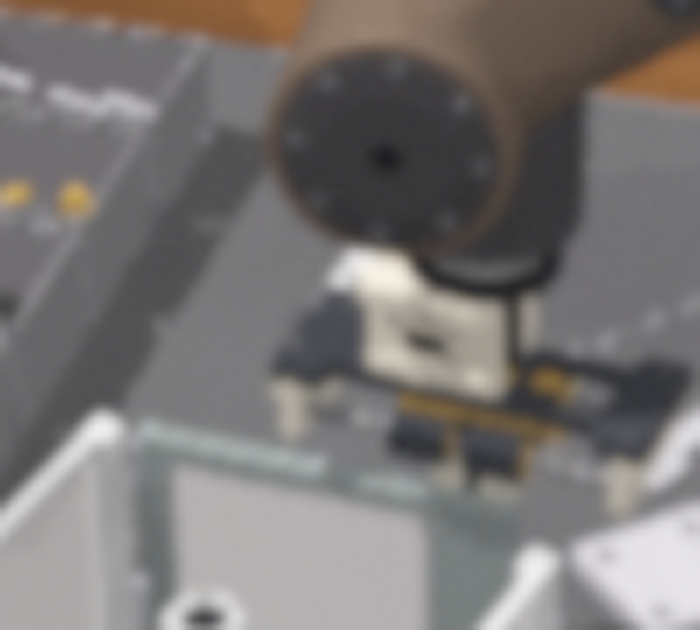

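```bash
python3 -c "
from ga import *
g('side11.pkl',[(145,430),(518,507)],(.4609,-.1462))"
```

```text
[[ 0.6318 -0.1352]
 [ 0.4353 -0.1234]] yaw 176.6 tcp rel lock corner along u -0.0270 x -0.0212
```

```bash
python3 -m creep '{"jaw":[1,1,1,1,1,1,1,1,1,1],"translation":[[0,0.001,0.001],[0,0.001,0.0015],[0,0.001,0.0015],[0,0,0.0015],[0,0,0.0015],[0,0,0.0015],[0,0,0.0015],[0,0,0.001],[0,0,0.001],[0,0,0]],"roll":[0.01,0.01,0.01,0.01,0.01,0.01,0.01,0.01,0,0]}';  python3 go.py .636 -.146 .118 168.5;python3 -c "
from plant import *;print(get_state()['moment'])"
```

```text
time_s: 30.0
tcp_pos: [0.4598, -0.1338, 0.1176]
eef_rot: [-63.0, 90.0, 15.8]
contact_force: [-0.1, 0.5, 0.2]
gripper_width: 0.0008
t 30.0 tcp [ 0.4598 -0.1338  0.1176] toolx [ 0.  0. -1.] jawyaw 168.8 F [-0.06  0.48  0.15] w 0.0008 j [  7.4   8.1 -32.1  -0.  -49.9 -18.6]
roll about tool x: 0.005 rad (other -3.137)
shift tool axes [-0.0004 -0.1752  0.0223]
[-0.01457111  0.0525183  -0.02758039]
```

```bash
python3 -m creep '{"jaw":[1,1,1,1,1,1,1,1,1,1],"translation":[[0,0,0.001],[0,0,0.001],[0,0,0.001],[0,0,0.001],[0,0,0.001],[0,0,0.001],[0,0,0],[0,0,0],[0,0,0],[0,0,0]],"roll":[0,0,0,0,0,0,0,0,0,0]}';  python3 go.py .636 -.146 .118 168.5;python3 -c "
from plant import *;print(get_state()['moment'])"
python3 - <<'E'
from h import *
from plant import *
c=capture("side");pickle.dump(c,open("side12.pkl","wb"))
crop(c,220,90,320,180,7,"pics/s12.png")
c=capture("top");pickle.dump(c,open("top12.pkl","wb"))
crop(c,230,140,330,240,6,"pics/t12.png")
E
```

```text
time_s: 31.0
tcp_pos: [0.4606, -0.1286, 0.1176]
eef_rot: [155.9, 89.9, -125.3]
contact_force: [-0.6, -7.2, 0.4]
gripper_width: 0.0001
t 31.0 tcp [ 0.4606 -0.1286  0.1176] toolx [-0.001 -0.001 -1.   ] jawyaw 168.8 F [-0.59 -7.17  0.36] w 0.0001 j [  8.1   8.  -32.2   0.1 -49.9 -19.3]
roll about tool x: 0.005 rad (other -3.137)
shift tool axes [-0.0005 -0.1755  0.0171]
[-2.3263374   0.15196577  0.09745409]
```

View pics/s12.png

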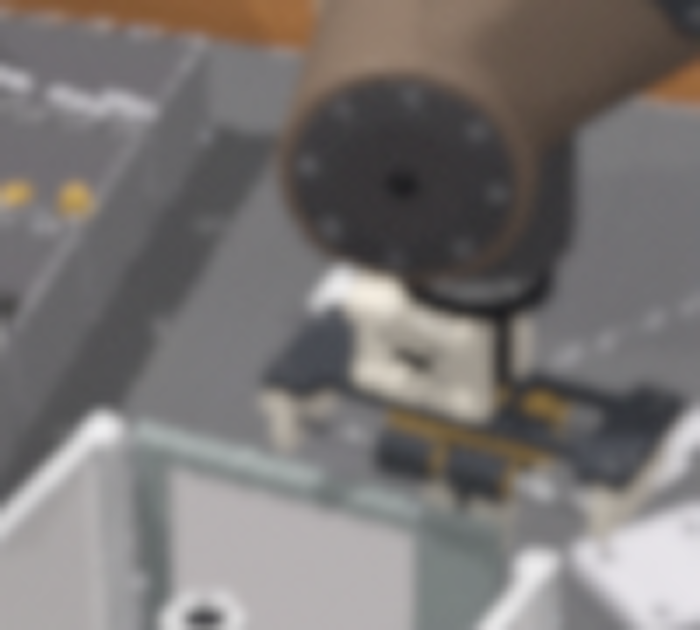

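View pics/t12.png

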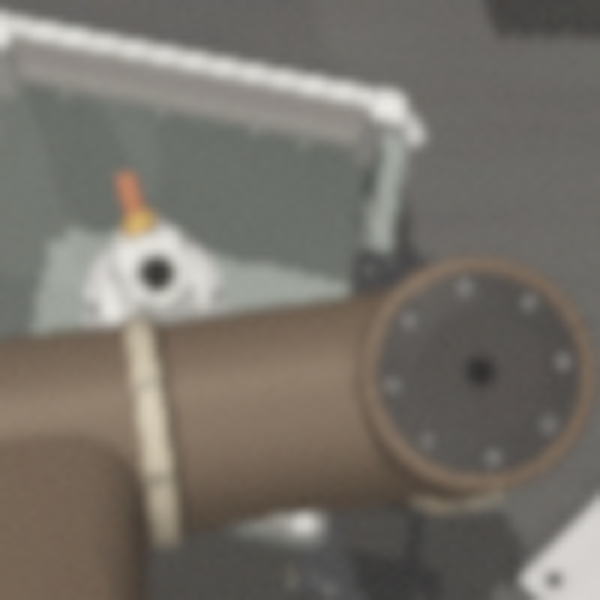

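```bash
python3 -m creep '{"jaw":[1,1,1,1,1,1,1,1,1,1],"translation":[[0,0,0.0005],[0,0,0.0005],[0,0,0.0005],[0,0,0.0005],[0,0,0.0005],[0,0,0.0005],[0,0,0],[0,0,0],[0,0,0],[0,0,0]],"roll":[0,0,0,0,0,0,0,0,0,0]}';  python3 go.py .636 -.146 .118 168.5;python3 -c "
from plant import *;print(get_state()['moment'])"
```

```text
time_s: 32.1
tcp_pos: [0.4609, -0.1266, 0.1176]
eef_rot: [163.3, 89.9, -117.9]
contact_force: [1.4, -13.0, -1.6]
gripper_width: 0.0004
t 32.1 tcp [ 0.4609 -0.1266  0.1176] toolx [-0.001 -0.002 -1.   ] jawyaw 168.8 F [  1.38 -13.    -1.63] w 0.0004 j [  8.4   8.  -32.2   0.1 -49.9 -19.7]
roll about tool x: 0.005 rad (other -3.137)
shift tool axes [-0.0006 -0.1755  0.015 ]
[-4.60547411  0.05682113  0.18374564]
```

```bash
python3 -m creep '{"jaw":[1,1,1,1,1,1,1,1,1,1],"translation":[[0,0,0.0005],[0,0,0.0005],[0,0,0.0005],[0,0,0.0005],[0,0,0],[0,0,0],[0,0,0],[0,0,0],[0,0,0],[0,0,0]],"roll":[0,0,0,0,0,0,0,0,0,0]}';  python3 go.py .636 -.146 .118 168.5;python3 -c "
from plant import *;print(get_state()['moment'])"
```

```text
time_s: 33.1
tcp_pos: [0.4612, -0.1249, 0.1176]
eef_rot: [163.5, 89.8, -117.7]
contact_force: [0.5, -14.5, -1.3]
gripper_width: 0.0002
t 33.1 tcp [ 0.4612 -0.1249  0.1176] toolx [-0.001 -0.002 -1.   ] jawyaw 168.8 F [  0.54 -14.55  -1.35] w 0.0002 j [  8.6   8.  -32.2   0.2 -49.9 -19.9]
roll about tool x: 0.005 rad (other -3.137)
shift tool axes [-0.0006 -0.1755  0.0132]
[-5.19429536 -0.08683739  0.22424419]
```

```bash
python3 -m creep '{"jaw":[1,1,1,1,1,1,1,1,1,1],"translation":[[0,0,0.0005],[0,0,0.0005],[0,0,0.0005],[0,0,0.0005],[0,0,0],[0,0,0],[0,0,0],[0,0,0],[0,0,0],[0,0,0]],"roll":[0,0,0,0,0,0,0,0,0,0]}';  python3 go.py .636 -.146 .118 168.5
```

```text
time_s: 34.1
tcp_pos: [0.4616, -0.1231, 0.1176]
eef_rot: [163.1, 89.8, -118.1]
contact_force: [0.9, -16.7, -1.7]
gripper_width: 0.0003
t 34.1 tcp [ 0.4616 -0.1231  0.1176] toolx [-0.001 -0.003 -1.   ] jawyaw 168.8 F [  0.92 -16.72  -1.72] w 0.0003 j [  8.9   8.  -32.3   0.2 -49.9 -20.2]
roll about tool x: 0.005 rad (other -3.137)
shift tool axes [-0.0006 -0.1756  0.0115]
```

```bash
python3 -m creep '{"jaw":[1,1,1,1,1,1,1,1,1,1],"translation":[[0,0,0.0005],[0,0,0.0005],[0,0,0.0005],[0,0,0],[0,0,0],[0,0,0],[0,0,0],[0,0,0],[0,0,0],[0,0,0]],"roll":[0,0,0,0,0,0,0,0,0,0]}';  python3 go.py .636 -.146 .118 168.5
```

```text
time_s: 35.1
tcp_pos: [0.4619, -0.1218, 0.1176]
eef_rot: [165.7, 89.8, -115.5]
contact_force: [0.4, -18.7, -2.6]
gripper_width: 0.0007
t 35.1 tcp [ 0.4619 -0.1218  0.1176] toolx [-0.001 -0.003 -1.   ] jawyaw 168.8 F [  0.36 -18.71  -2.6 ] w 0.0007 j [  9.    8.  -32.3   0.2 -49.9 -20.4]
roll about tool x: 0.005 rad (other -3.136)
shift tool axes [-0.0006 -0.1755  0.0101]
```

```bash
python3 -m creep '{"jaw":[1,1,1,1,1,1,1,1,1,1],"translation":[[0,0,0.0005],[0,0,0.0005],[0,0,0],[0,0,0],[0,0,0],[0,0,0],[0,0,0],[0,0,0],[0,0,0],[0,0,0]],"roll":[0,0,0,0,0,0,0,0,0,0]}';  python3 go.py .636 -.146 .118 168.5
```

```text
time_s: 36.1
tcp_pos: [0.4623, -0.12, 0.1176]
eef_rot: [164.5, 89.9, -116.7]
contact_force: [0.8, -12.9, -0.4]
gripper_width: 0.0005
t 36.1 tcp [ 0.4623 -0.12    0.1176] toolx [-0.001 -0.002 -1.   ] jawyaw 168.7 F [  0.76 -12.87  -0.39] w 0.0005 j [  9.2   8.  -32.3   0.1 -49.9 -20.5]
roll about tool x: 0.004 rad (other -3.137)
shift tool axes [-0.0005 -0.1755  0.0084]
```

```bash
python3 -m creep '{"jaw":[1,1,1,1,1,1,1,1,1,1],"translation":[[0,0,-0.001],[0,0,-0.001],[0,0,-0.001],[0,0,-0.001],[0,0,-0.001],[0,0,-0.001],[0,0,-0.001],[0,0,-0.001],[0,0,-0.001],[0,0,-0.001]],"roll":[0,0,0,0,0,0,0,0,0,0]}';  python3 go.py
```

```text
time_s: 37.1
tcp_pos: [0.4605, -0.1289, 0.1176]
eef_rot: [153.5, 90.0, -127.7]
contact_force: [-0.4, -4.4, 0.8]
gripper_width: 0.0003
t 37.1 tcp [ 0.4605 -0.1289  0.1176] toolx [-0. -0. -1.] jawyaw 168.8 F [-0.4  -4.35  0.81] w 0.0003 j [  8.    8.  -32.2   0.  -49.9 -19.3]
```

```bash
python3 -m creep '{"jaw":[1,1,1,1,1,1,1,1,1,1],"translation":[[0,0,-0.002],[0,0,-0.003],[0,0,-0.003],[0,0,-0.004],[0,0,-0.004],[0,0,-0.004],[0,0,-0.005],[0,0,-0.005],[0,0,-0.005],[0,0,-0.005]],"roll":[0,0,0,0,0,0,0,0,0,0]}';  python3 go.py
python3 - <<'E'
from h import *
from plant import *
c=capture("side");pickle.dump(c,open("side13.pkl","wb"))
crop(c,220,90,320,180,7,"pics/s13.png")
E
```

```text
time_s: 38.1
tcp_pos: [0.4528, -0.1682, 0.1176]
eef_rot: [-22.7, 90.0, 56.1]
contact_force: [0.8, 0.0, 1.0]
gripper_width: 0.0003
t 38.1 tcp [ 0.4528 -0.1682  0.1176] toolx [ 0.  0. -1.] jawyaw 168.8 F [0.82 0.02 0.97] w 0.0003 j [  3.    8.5 -31.6  -0.  -50.  -14.2]
```

View pics/s13.png

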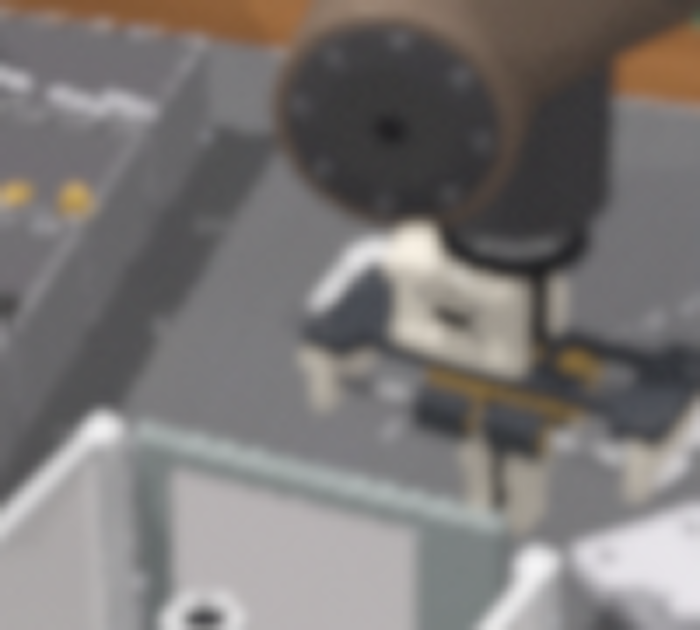

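```bash
python3 -c "
from ga import *
g('side13.pkl',[(142,431),(503,522)],(.4528,-.1682))
g('side12.pkl',[(142,431),(507,520)],(.4606,-.1286))"
```

```text
[[ 0.6329 -0.134 ]
 [ 0.4393 -0.1097]] yaw 172.8 tcp rel lock corner along u -0.0207 x -0.0564
[[ 0.6329 -0.134 ]
 [ 0.4378 -0.1117]] yaw 173.5 tcp rel lock corner along u -0.0246 x -0.0142
```

```bash
python3 -m creep '{"jaw":[1,1,1,1,1,1,1,1,1,1],"translation":[[0,0,0.006],[0,0,0.008],[0,0,0.008],[0,0,0.007],[0,0,0.004],[0,0,0.002],[0,0,0.001],[0,0,0.001],[0,0,0.001],[0,0,0.001]],"roll":[0,0,0,0,0,0,0,0,0,0]}';  python3 go.py
```

```text
time_s: 39.15
tcp_pos: [0.4603, -0.13, 0.1176]
eef_rot: [152.8, 90.0, -128.4]
contact_force: [-0.2, -4.3, 0.0]
gripper_width: 0.0001
t 39.15 tcp [ 0.4603 -0.13    0.1176] toolx [-0.    -0.001 -1.   ] jawyaw 168.8 F [-0.16 -4.34  0.04] w 0.0001 j [  7.9   8.  -32.1   0.  -49.9 -19.2]
```

```bash
python3 -m creep '{"jaw":[1,1,1,1,1,1,1,1,1,1],"translation":[[0,0,0.001],[0,0,0.001],[0,0,0.001],[0,0,0.001],[0,0,0.001],[0,0,0.001],[0,0,0.0005],[0,0,0],[0,0,0],[0,0,0]],"roll":[0,0,0,0,0,0,0,0,0,0]}';  python3 go.py
```

```text
time_s: 40.15
tcp_pos: [0.4612, -0.1249, 0.1176]
eef_rot: [162.3, 89.8, -118.9]
contact_force: [0.0, -13.4, -0.7]
gripper_width: 0.0004
t 40.15 tcp [ 0.4612 -0.1249  0.1176] toolx [-0.001 -0.002 -1.   ] jawyaw 168.8 F [ 1.000e-02 -1.344e+01 -6.900e-01] w 0.0004 j [  8.6   8.  -32.2   0.2 -49.9 -20. ]
```

```bash
python3 -m creep '{"jaw":[1,1,1,1,1,1,1,1,1,1],"translation":[[0,0,0.0005],[0,0,0.0005],[0,0,0.0005],[0,0,0.0005],[0,0,0.0005],[0,0,0.0005],[0,0,0.0005],[0,0,0.0005],[0,0,0.0005],[0,0,0.0005]],"roll":[0,0,0,0,0,0,0,0,0,0]}';  python3 go.py
```

```text
time_s: 41.15
tcp_pos: [0.4623, -0.1198, 0.1176]
eef_rot: [164.3, 89.9, -117.0]
contact_force: [1.2, -13.2, -1.3]
gripper_width: 0.0008
t 41.15 tcp [ 0.4623 -0.1198  0.1176] toolx [-0.001 -0.002 -1.   ] jawyaw 168.7 F [  1.18 -13.16  -1.27] w 0.0008 j [  9.2   8.  -32.3   0.1 -49.9 -20.6]
```

Past the ramp again; keep pressing gently beyond it.

```bash
python3 -m creep '{"jaw":[1,1,1,1,1,1,1,1,1,1],"translation":[[0,0,0.0005],[0,0,0.0005],[0,0,0.0005],[0,0,0],[0,0,0],[0,0,0],[0,0,0],[0,0,0],[0,0,0],[0,0,0]],"roll":[0,0,0,0,0,0,0,0,0,0]}';  python3 go.py
```

```text
time_s: 42.15
tcp_pos: [0.4626, -0.1183, 0.1176]
eef_rot: [165.2, 89.9, -116.1]
contact_force: [1.2, -13.1, -1.3]
gripper_width: -0.0
t 42.15 tcp [ 0.4626 -0.1183  0.1176] toolx [-0.001 -0.002 -1.   ] jawyaw 168.7 F [  1.2  -13.15  -1.32] w -0.0 j [  9.4   7.9 -32.3   0.1 -49.9 -20.8]
```

```bash
python3 -m creep '{"jaw":[1,1,1,1,1,1,1,1,1,1],"translation":[[0,0,0.0005],[0,0,0.0005],[0,0,0],[0,0,0],[0,0,0],[0,0,0],[0,0,0],[0,0,0],[0,0,0],[0,0,0]],"roll":[0,0,0,0,0,0,0,0,0,0]}';  python3 go.py
```

```text
time_s: 43.15
tcp_pos: [0.4629, -0.1174, 0.1176]
eef_rot: [168.3, 89.9, -113.0]
contact_force: [0.7, -13.4, -1.7]
gripper_width: 0.0004
t 43.15 tcp [ 0.4629 -0.1174  0.1176] toolx [-0.001 -0.002 -1.   ] jawyaw 168.7 F [  0.74 -13.41  -1.74] w 0.0004 j [  9.5   7.9 -32.3   0.1 -49.9 -20.9]
```

```bash
python3 -m creep '{"jaw":[1,1,1,1,1,1,1,1,1,1],"translation":[[0,0,0.0005],[0,0,0.0005],[0,0,0.0003],[0,0,0],[0,0,0],[0,0,0],[0,0,0],[0,0,0],[0,0,0],[0,0,0]],"roll":[0,0,0,0,0,0,0,0,0,0]}';  python3 go.py
```

```text
time_s: 44.15
tcp_pos: [0.4632, -0.1161, 0.1176]
eef_rot: [168.3, 89.9, -112.9]
contact_force: [1.2, -12.4, -1.6]
gripper_width: 0.0003
t 44.15 tcp [ 0.4632 -0.1161  0.1176] toolx [-0.001 -0.002 -1.   ] jawyaw 168.7 F [  1.21 -12.44  -1.57] w 0.0003 j [  9.7   7.9 -32.3   0.1 -49.8 -21.1]
```

Run:
```python
from h import *
from plant import *
for n in("side","top"):
    c=capture(n);pickle.dump(c,open(n+"14.pkl","wb"))
    if n=="side": crop(c,220,120,320,200,7,"pics/s14.png")
    else: crop(c,240,150,320,240,6,"pics/t14.png")
```

```text
(no output)
```

View pics/s14.png

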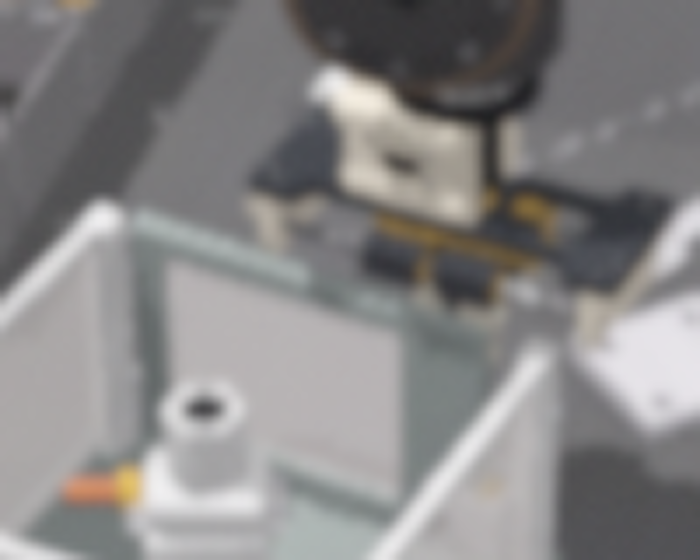

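View pics/t14.png

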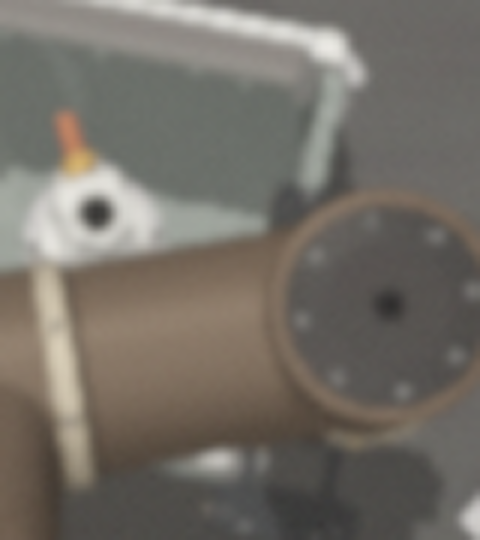

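```bash
python3 -m creep '{"jaw":[1,1,1,1,1,1,1,1,1,1],"translation":[[0,0,0.0005],[0,0,0.0005],[0,0,0.0003],[0,0,0],[0,0,0],[0,0,0],[0,0,0],[0,0,0],[0,0,0],[0,0,0]],"roll":[0,0,0,0,0,0,0,0,0,0]}';  python3 go.py
```

```text
time_s: 45.25
tcp_pos: [0.4633, -0.1153, 0.1176]
eef_rot: [169.3, 89.8, -112.0]
contact_force: [1.2, -16.8, -1.4]
gripper_width: 0.0006
t 45.25 tcp [ 0.4633 -0.1153  0.1176] toolx [-0.001 -0.003 -1.   ] jawyaw 168.7 F [  1.23 -16.76  -1.41] w 0.0006 j [  9.8   7.9 -32.3   0.2 -49.8 -21.2]
```

```bash
python3 -m creep '{"jaw":[1,1,1,1,1,1,1,1,1,1],"translation":[[0,0,-0.001],[0,0,-0.001],[0,0,-0.001],[0,0,-0.001],[0,0,-0.001],[0,0,-0.001],[0,0,-0.001],[0,0,-0.001],[0,0,0],[0,0,0]],"roll":[0,0,0,0,0,0,0,0,0,0]}';  python3 go.py
```

```text
time_s: 46.25
tcp_pos: [0.4622, -0.1211, 0.1176]
eef_rot: [-30.5, 90.0, 48.3]
contact_force: [0.6, -0.8, 0.5]
gripper_width: 0.0004
t 46.25 tcp [ 0.4622 -0.1211  0.1176] toolx [ 0.  0. -1.] jawyaw 168.8 F [ 0.59 -0.78  0.53] w 0.0004 j [  9.    8.  -32.2  -0.  -49.8 -20.2]
```

```bash
python3 -m creep '{"jaw":[1,1,1,1,1,1,1,1,1,1],"translation":[[0,0,-0.003],[0,0,-0.006],[0,0,-0.01],[0,0,-0.01],[0,0,-0.015],[0,0,-0.02],[0,0,-0.02],[0,0,-0.02],[-0.03,0,0],[-0.04,0,0]],"roll":[0,0,0,0,0,0,0,0,0,0]}'; python3 -m creep '{"jaw":[1,1,1,1,1,1,1,1,1,1],"translation":[[-0.04,0,0],[-0.03,0,0],[0,0,-0.03],[0,0,-0.03],[0,0,-0.03],[0,0,-0.03],[0,0,-0.03],[0,0,-0.03],[0,0,-0.02],[0,0,0]],"roll":[0,0,0,0,0,0,0,0,0,0]}'; python3 go.py
python3 - <<'E'
from h import *
from plant import *
for n in("side","top"):
    c=capture(n);pickle.dump(c,open(n+"15.pkl","wb"))
    if n=="side": crop(c,180,100,330,240,5,"pics/s15.png");cv2.imwrite("pics/s15f.png",c["image"][...,::-1])
    else: crop(c,200,130,350,240,5,"pics/t15.png");cv2.imwrite("pics/t15f.png",c["image"][...,::-1])
E
```

```text
time_s: 47.25
tcp_pos: [0.4398, -0.2242, 0.1865]
eef_rot: [92.6, 89.7, 171.2]
contact_force: [1.1, -0.3, -0.3]
gripper_width: 0.0005
time_s: 48.25
tcp_pos: [0.4015, -0.4218, 0.2568]
eef_rot: [85.3, 89.9, 163.9]
contact_force: [0.2, 0.0, 0.9]
gripper_width: 0.0002
t 48.25 tcp [ 0.4015 -0.4218  0.2568] toolx [-0.001  0.    -1.   ] jawyaw 168.6 F [0.25 0.03 0.89] w 0.0002 j [-27.2  10.9  -8.7   0.  -70.6  15.8]
```

View pics/s15.png

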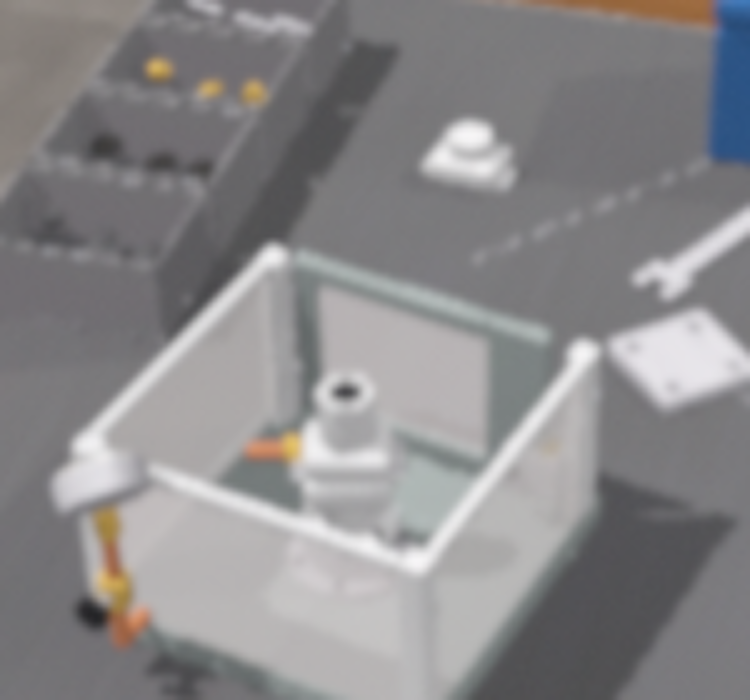

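View pics/t15f.png

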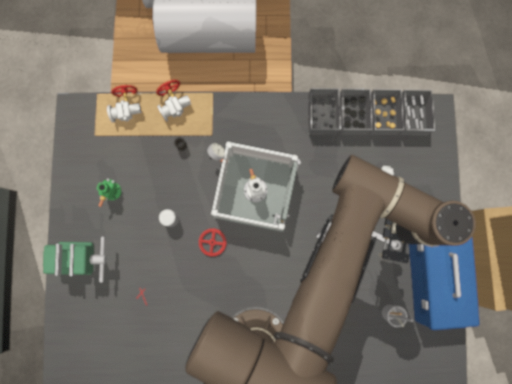

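Run:
```python
from h import *
np.set_printoptions(precision=4,suppress=True)
f=lambda p:[180+(p[0]+.5)/5-.5,100+(p[1]+.5)/5-.5]
P=plane(L("side15.pkl"),[f((300,257)),f((548,336)),f((275,253)),f((583,352))],.16)
for a,b in((0,1),(2,3)):
    d=P[b]-P[a];print(np.degrees(np.arctan2(d[1],d[0])))
s=L("side15.pkl");s0=L("side0.pkl")
d=np.abs(s["image"].astype(int)-s0["image"]).max(2)>60
print([ (r,int(d[r:r+24].sum())) for r in range(0,384,24)])
```

```text
167.78807398365456
167.63968337283484
[(0, 1270), (24, 1408), (48, 1096), (72, 1031), (96, 602), (120, 275), (144, 270), (168, 676), (192, 258), (216, 59), (240, 17), (264, 144), (288, 369), (312, 9), (336, 0), (360, 0)]
```

```bash
python3 -c "
from plant import *
print(close_job()); s=get_state(); print(s['time_s'],s['contact_force'])"
```

```text
the job is handed in; nothing more can be done
None
the job is handed in; nothing more can be done
```

The valve is seated on the spigot, the gate is shut and its checks say it is latched. The job was handed in at about 48 s of the 72 s.

**Valve:** I gripped it by the neck (it weighed about 0.65 kg), lowered it with no side load, and let go once the seat took its full weight. The flange bottomed at the expected 42 mm. Afterwards both views showed it upright, with its top at 160–163 mm. The jaws read about 39 mm on the 34 mm neck. I opened and gripped it again once because of that, never explained the reading, and the grip held.

**Gate:** I swung it slowly and then pressed it in small steps.
- **First try:** I backed off after the force dropped from 18.7 to 12.9 N. The plunger pushed the gate open again to about 0.08 rad, so it had not latched.
- **Second try:** I pressed further, through a 13 N plateau, until the force rose to 16.8 N, which I took to be the steel stop. The highest force I read in either try was about 19 N, under the 24 N limit, but I only had readings at the end of each call.
- **Latched:** When I backed off, the gate no longer followed. The force was about 0.8 N, where it had been about 13 N before. The last picture shows the gate in line with its posts to within 0.2°.

I could not see the bolt itself, so latching is judged from the force and the gate angle. In the final views the bystanders looked undisturbed, and the arm was clear of everything. The arm hid part of the top view, and I compared them by eye only.

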